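# Level a gilt frame on the sprung levelling stand

### The arm

A 6-joint arm with a two-finger parallel gripper is mounted at the origin on the work surface. World frame = base frame: x ahead of the robot, y to its left, z up, the work surface at z = 0. Lengths are in m, angles in rad, forces in N, time in s.
With the tool pointing down it reaches from about 0.325 to 1 m from the base axis. Payload 5.1 kg.
Tool frame: the origin (TCP) lies midway between the tips of the shut fingers; the grasp point (between the pads) lies 19 mm behind it; z points along the fingers, y is the line along which they close (so a half turn about z gives the same grasp; the last joint's range is limited). The gripper opens to 85 mm and grips with 20 to 120 N. Pads are 22 mm wide; open, the fingers measure 114 mm over their backs; the gripper's body (76 mm by 85 mm) begins 54 mm behind the grasp point. The pads swing forward as they close: fully open they stand 13 mm farther back than shut.
Start: joints at [1.095, 0.124, 1.65, -0, 1.367, -0.083], TCP at [0.249, 0.6, 0.231] pointing down, gripper open.
Joint ranges: [-2.61, 2.61], [-1.02, 2.33], [0.03, 2.71], [-1.35, 4.49], [0.32, 2.68], [-2.91, 2.91]. Speed limits (rad/s): [2.57, 2.57, 3.14, 3.14, 3.14, 3.14].

### API

Orientations are given as a unit quaternion [x, y, z, w].
In Python, from workcell import robot gives the robot as it stands.
- The arm moves only by the tool apply_moves, never from a script. Its arguments are lists of equal length, an entry for each row: "fingers": the opening, from 0 (shut) to 1 (fully open); "offset": the shift along the world's x, y, z in mm, a list of three; "dr": the turn, a rotation vector about the world's x, y, z in degrees, a list of three. A call has 1 to 12 rows; each row shifts and turns the commanded pose from where the row before left it; what a row does not reach is not made up. A row lasts 1/10 s, in which the tool goes at most 50 mm and 8.59 degrees, less where a joint would pass 70% of its speed; a pose out of reach is approached as far as the arm can. A call is refused whole if a number of a shift passes 50 or a number of a turn 8.59, either way. A call with a gripper value outside its range is refused whole. The fingers move at their own pace and stop on an object; "newtons" is the grip in N (left out, the last holds). Time passes only in rows, so rows that do not move let the fingers close. It gives the time, the measured TCP pose, the force, the opening and the grip force at its end, in the units of the state.
- robot.get_obs(): the state, without advancing time (a new reading comes with each control period).
- robot.capture(name): name is "scene" or "top" or "wrist"; returns (picture, depth): 480x640x3 uint8, red, green, blue; 480x640 float32, m along the optical axis (not along the pixel's ray), 0 where there is no reading.
- robot.calibration(name): a dict with "fov_y" (degrees; the focal length in pixels is half the picture's height over the tangent of half this angle, whatever the lens; pixels are square), "cx", "cy" (the principal point, pixels), "rvec" (rotation vector, rad) and "tvec" (3), from world to camera coordinates, as OpenCV has them. Camera axes: x right, y down, z forward; pixel columns grow to the right and rows downward; lengths in m; the calibration is good to about 2 mm. A picture is of the moment at which its call begins: read the wrist's pose just before it. calibration takes no time and is no camera call; for the wrist camera it gives the pose at the moment of the call.
- robot.job_done(): hands the job in; it is judged then, once.
The state is a dict: "clock": time; "joints": joint angles; "qd": joint speeds; "joint_torque": joint torques, N m; "position": TCP position; "tool_rot": TCP orientation; "force": force on the tool from outside, world axes, zero at the start; "moment": the same for the moment, N m; "gripper_width": finger opening in m; "grip_force": force on a finger pad.
Only numpy, scipy, OpenCV 4.12 (cv2) and the standard library are available. Lean on these libraries where they do the work, as an engineer would, in place of code of your own. Each camera call takes 0.05 s, during which the arm holds its last target. There are 200 camera calls.

### The job

The empty gilt frame on the levelling stand lies tipped with its left end (seen from the robot) on the left rest. Working only through the stand's sprung hand lever and never touching the frame, bring the frame level and keep it level, pointer between the two tall marks, for at least six seconds without a break, then let it down softly onto the right rest, let go of the lever and leave the frame lying there. Do not let the frame slam onto either rest, and leave the brush tin, the white tub and the wooden offcut where they are.

Things in the scene. Friction and masses are not known exactly. Their poses are not given: they have to be found in the camera images.
- stand: Fixed stand: wooden base plate 150 x 420 mm, 14 mm thick; dark steel post 50 mm wide, 204 mm tall in its middle; a wooden rest with rubber top, 44 mm high, near each end. Origin on the table under the post's middle; x points away from the robot (at yaw 0), y left along the frame, z up. The shaft lies along the stand's x, 180 mm above the origin.
- head (a joint): Tilt (rad) of shaft, frame and pointer about the stand's x: 0 level, positive = right end down. Start -0.26 on the left rest; +0.26 on the right rest. Inertia about 0.036 kg m2, viscous friction 0.006 N m s/rad. Top-heavy: gravity drives it from level with 0.22 N m per rad, which the spring cannot hold: lever held still, it falls with time constant 0.5 to 0.8 s.
- lever (a joint): Lever angle relative to the shaft (rad), same axis and sense: the lever's lean in the stand is head + lever (0 upright, positive leans right, to the stand's -y). A torsion spring, 0.12 N m/rad (damping 0.008 N m s/rad), pulls it to 0, so leaning the lever right pushes the frame's right end down. Stops +-1.3. Released (40 g) it returns to about 0.
- grip (a point): Grip point on the axis of the lever's black grip bar (16 mm diameter, 80 mm long, along the stand's x towards the robot). It lies 100 mm from the shaft axis, 100 mm from the post's middle towards the robot, moves on an arc about the shaft; 280 mm high when upright. The lever arm is 39 mm behind it. Pinch from above, fingers closing along the stand's y.
- frame: Empty gilt picture frame, 420 mm wide (stand's y), 200 mm high, 22 mm thick, rails 30 mm, on an aluminium cross-bar, about 1.2 kg with a crest 30 mm high on the top rail and a round shell, 48 mm, on each side rail. Origin at its middle, 36 mm beyond the post's middle and 9 mm above the shaft; turns with joint head. Not to be touched.
- brush_tin: Bystander, loose: dark tin 64 mm in diameter, 85 mm tall, with brushes; origin under its middle.
- tub: Bystander, loose: open white plastic tub 100 x 130 x 60 mm; origin under its middle.
- offcut: Bystander, loose: wooden moulding offcut 50 x 120 x 32 mm; origin under its middle.
- shaft (a point): Point on the shaft's axis, 180 mm above the stand's origin. The ornaments' masses vary: top-heavy moment +-15 % and inertia +-10 % about the nominal values of joint head; side imbalance up to +-0.03 N m, unknown. A soft set-down is slower than 0.35 rad/s within 0.06 rad of a rest.
- pointer (a point): Tip of the dark pointer, 115 mm below the shaft axis when level, 66 mm beyond the post's middle (far side); turns with the frame. Behind it a fixed white scale plate 110 mm wide; its two inner, taller black marks stand at +-0.1 rad and bound level.

How it is judged:
On the way:
1. the frame is kept level (pointer within 0.1 rad) for six seconds on end (value of joint head between -0.1 and 0.1 rad), for 6 s.
At the end, for the whole second after the job is handed in: After six unbroken seconds within 0.1 rad of level, the frame lies at rest on the right rest (tilt over 0.22 rad, turning slower than 0.06 rad/s), the lever is released, and the bystanders are within 30 mm of where they were (value of joint head above 0.22 rad and angular speed of frame below 0.06 rad/s and distance of each of brush_tin, tub, offcut from where it was at the start of the episode below 0.03 m); the robot touches nothing.
It fails at once if the frame slams onto the right rest (faster than 0.35 rad/s within 0.06 rad of it) (value of joint head above 0.2 rad and velocity of joint head above 0.35 rad/s).
It fails at once if the frame slams back onto the left rest (value of joint head below -0.2 rad and velocity of joint head below -0.35 rad/s).
It fails at once if the robot touches the frame (contact force between any of the fingers, the arm and frame above 1 N).
It fails at once if a bystander is knocked away (distance of any of brush_tin, tub, offcut from where it was at the start of the episode above 0.03 m).
It also fails if it takes over 64 s, if anything falls off the work surface, if the arm or the gripper's body presses on something with over 40 N, if the wrist force passes 120 N, or if a joint passes its speed limit or range.

## Working session

There is one attempt and no reset: what is moved stays moved. The work goes in short steps, Python scripts to look and compute and a tool call to move; the robot and the scene stay as the last step left them, time stands still between calls to the robot, and variables do not carry over. Pictures are saved under pics/ and viewed, at most 10 in all, crops included, and the job is handed in when it is done.

Besides the shell and the picture viewer there is one more tool, called after "Call:" in YAML: its name, and indented under it one key for each argument. apply_moves: Moves the arm, as the interface text tells. Its arguments: {"type":"object","properties":{"fingers":{"type":"array","items":{"type":"number"}},"offset":{"type":"array","items":{"type":"array","items":{"type":"number"}}},"dr":{"type":"array","items":{"type":"array","items":{"type":"number"}}},"newtons":{"type":"number"}},"required":["fingers","offset","dr"]}

```bash
mkdir -p pics; ls
python3 - <<'E'
from workcell import robot
import cv2,numpy as np
o=robot.get_obs();print({k:np.round(v,3).tolist() for k,v in o.items()})
for n in("scene","top"):
    p,d=robot.capture(n);cv2.imwrite(f"pics/{n}0.png",p[:,:,::-1]);np.savez(f"{n}0.npz",p=p,d=d)
    print(n,robot.calibration(n))
E
```

```text
pics
{'clock': 0.0, 'joints': [1.095, 0.124, 1.652, 0.0, 1.368, -0.083], 'qd': [-0.0, 0.001, -0.0, 0.001, -0.001, -0.0], 'joint_torque': [0.004, -42.359, -36.547, 0.0, 0.007, -0.0], 'position': [0.249, 0.6, 0.23], 'tool_rot': [0.195, 0.981, -0.001, -0.0], 'force': [0.197, -0.172, -0.482], 'moment': [-0.006, -0.019, -0.055], 'grip_force': 0.0, 'gripper_width': 0.085}
scene {'fov_y': 45.09340888892761, 'cx': 330.59433340937466, 'cy': 231.465192602285, 'rvec': array([ 1.19595895,  2.22936424, -1.07709522]), 'tvec': array([ 0.30195888, -0.12386051,  1.85635784])}
top {'fov_y': 47.95559596965062, 'cx': 316.55908571519393, 'cy': 238.5402238156306, 'rvec': array([ 2.15423539, -2.13132028,  0.16326814]), 'tvec': array([-0.00312964,  0.53468827,  1.43391807])}
```

View pics/scene0.png

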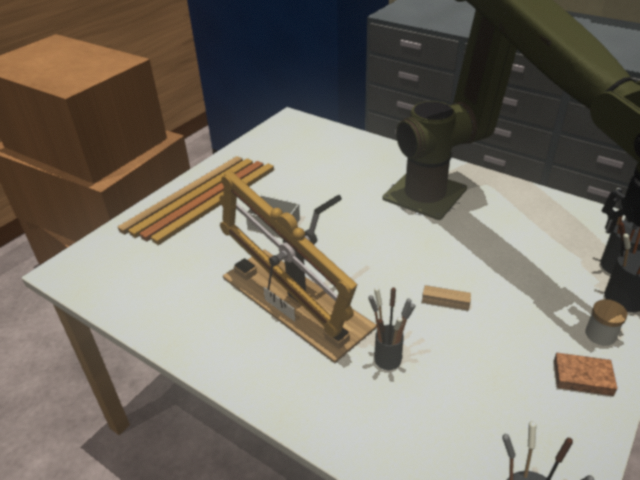

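View pics/top0.png

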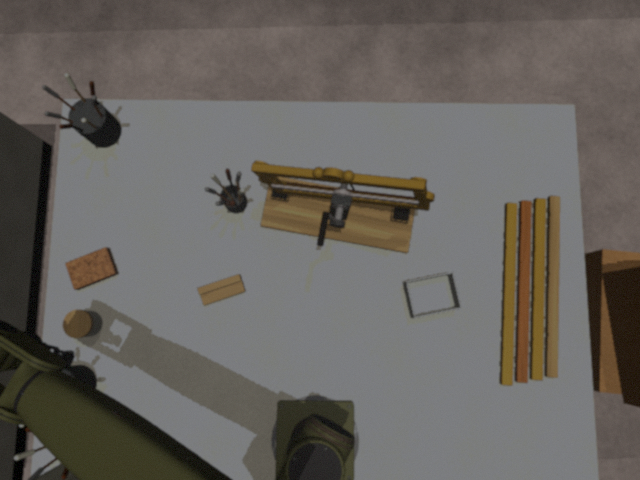

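The scene view, seen from the far side, shows the frame at about (290,250), its end on the left rest near (340,330), and the brush tin at (390,340). In the top view the black grip bar is at (323,230), the stand at (337,210), the tin at (232,195), the tub at (432,295) and the offcut at (221,289). Next I'll measure the stand, grip and tilt by combining depth from both views.

```bash
cat > h.py <<'E'
import cv2,numpy as np
from workcell import robot
def cloud(n,d):
    c=robot.calibration(n);f=240/np.tan(np.radians(c["fov_y"]/2))
    v,u=np.mgrid[:480,:640]
    P=np.stack([(u-c["cx"])/f*d,(v-c["cy"])/f*d,d],-1)
    R=cv2.Rodrigues(c["rvec"])[0]
    return (P-c["tvec"])@R
E
python3 - <<'E'
from h import *
pl=[];C={}
for n in("top","scene"):
    z=np.load(n+"0.npz");P=cloud(n,z["d"]);hsv=cv2.cvtColor(z["p"],cv2.COLOR_RGB2HSV);C[n]=(P,hsv,z["d"])
    ok=(z["d"]>0)&(np.hypot(P[...,0]-.6,P[...,1]+.05)<.33)
    print(n,"table z",np.median(P[...,2][ok&(P[...,2]<.008)]), ok.sum())
    w=ok&(abs(P[...,2]-.014)<.005)&(hsv[...,1]>60)
    w=cv2.morphologyEx(w.astype(np.uint8),cv2.MORPH_OPEN,np.ones((3,3)))>0
    Q=P[w];print(n,len(Q),Q.mean(0),cv2.minAreaRect(Q[:,:2].astype(np.float32)))
    pl.append(Q)
    b=ok&(P[...,2]>.22)&(P[...,2]<.35)&(hsv[...,2]<70)
    k,lab,st,ce=cv2.connectedComponentsWithStats(b.astype(np.uint8))
    for i in range(1,k):
        if st[i,4]>15:
            q=P[lab==i];print(" dark",st[i],q.mean(0),q.min(0),q.max(0))
Q=np.vstack(pl);print("both",cv2.minAreaRect(Q[:,:2].astype(np.float32)))
print(np.percentile(Q[:,:2],[1,99],axis=0))
E
```

```text
top table z -0.0005702438797333713 42233
top 3227 [ 0.59006717 -0.05049479  0.01362062] ((0.6116738319396973, -0.05652017891407013), (0.41804051399230957, 0.14921404421329498), 80.07234191894531)
 dark [255 172 178  32 587] [ 0.62605216 -0.09576682  0.27733024] [ 0.59667428 -0.26954728  0.22000565] [0.6697358  0.15446243 0.33355763]
 dark [317 212  19  34 245] [ 0.52639748 -0.01405839  0.27631608] [ 0.48327218 -0.04141484  0.22035776] [0.56101041 0.001397   0.28839706]
scene table z -0.0014665581115614623 44427
scene 3201 [ 0.63940888 -0.02278633  0.01305726] ((0.6164838075637817, -0.05613192915916443), (0.41897910833358765, 0.15263448655605316), 80.33304595947266)
 dark [316 197  24  17 102] [ 0.53174097 -0.00906826  0.27868285] [ 0.49046964 -0.01730579  0.27102633] [5.66717015e-01 3.94625793e-04 2.87059934e-01]
 dark [294 247  10  11  21] [0.67192182 0.00875388 0.24338472] [ 0.66781869 -0.00397503  0.23892556] [0.67616305 0.02517198 0.25283549]
both ((0.6147620677947998, -0.05610787868499756), (0.41991758346557617, 0.15515592694282532), 80.07234191894531)
[[ 0.51759198 -0.25232794]
 [ 0.71337772  0.1498942 ]]
```

```bash
cat >> h.py <<'E'
from scipy.spatial.transform import Rotation as Ro
S=np.array([.613,-.0563,0]);A=np.radians(80.15)
ys=np.array([np.cos(A),np.sin(A),0]);xs=np.array([np.sin(A),-np.cos(A),0]);zs=np.array([0,0,1.])
SR=np.stack([xs,ys,zs],1)
def tcp(L,r=.081):
    d=-np.sin(L)*ys+np.cos(L)*zs
    return S+.18*zs-.1*xs+r*d
def rot(L):
    z=-(-np.sin(L)*ys+np.cos(L)*zs);y=np.cos(L)*ys+np.sin(L)*zs
    return Ro.from_matrix(np.stack([np.cross(y,z),y,z],1))
def tilt(p,d,full=False):
    Q=(cloud("scene",d)-S)@SR
    hsv=cv2.cvtColor(p,cv2.COLOR_RGB2HSV)
    m=(d>0)&(abs(Q[...,0]-.047)<.006)&(np.hypot(Q[...,1],Q[...,2]-.185)<.26)&(Q[...,2]>.03)&(hsv[...,1]>110)&(hsv[...,2]>60)
    q=Q[m][:,1:]
    th=0
    w,V=np.linalg.eigh(np.cov(q.T));e=V[:,1]*np.sign(V[0,1])
    th=np.arctan2(e[1],e[0])   # left end(+y) up = positive
    # refine: fit each long rail's centre line in the frame's own axes
    for _ in range(4):
        c,s=np.cos(th),np.sin(th);u=c*q[:,0]+s*(q[:,1]-.18);v=-s*q[:,0]+c*(q[:,1]-.18)
        sl=[]
        for v0 in(.094,-.076):
            k=(abs(v-v0)<.022)&(abs(u)<.165)&(abs(u)>.03)
            if k.sum()>30: sl.append((np.polyfit(u[k],v[k],1)[0],k.sum()))
        th+=np.average([a for a,_ in sl],weights=[n for _,n in sl])
    return (th,len(q),sl) if full else th
E
python3 - <<'E'
from h import *
z=np.load("scene0.npz");print(tilt(z["p"],z["d"],True))
Q=(cloud("scene",z["d"])-S)@SR
hsv=cv2.cvtColor(z["p"],cv2.COLOR_RGB2HSV)
g=(hsv[...,1]>110)&(Q[...,2]>.07)&(Q[...,2]<.33)&(abs(Q[...,1])<.25)&(abs(Q[...,0])<.1)
print(g.sum(),np.histogram(Q[...,0][g],bins=np.arange(0,.08,.006)))
o=robot.get_obs();r0=Ro.from_quat(o["tool_rot"])
for L in(-.26,):
  print(tcp(L,.181),tcp(L),np.degrees((rot(L)*r0.inv()).as_rotvec()),np.degrees((rot(0)*r0.inv()).as_rotvec()),np.degrees((rot(L)*rot(0).inv()).as_rotvec()))
for i in range(3):
  p,d=robot.capture("scene");print(tilt(p,d,True))
E
```

```text
(np.float64(-0.25835747477905985), 2166, [(np.float64(0.006961578822892556), np.int64(648)), (np.float64(-0.021360357618161404), np.int64(211))])
4085 (array([   2,    4,    0,   59,  506,  698, 1178, 1514,  115,    1,    6,
          0,    0]), array([0.   , 0.006, 0.012, 0.018, 0.024, 0.03 , 0.036, 0.042, 0.048,
       0.054, 0.06 , 0.066, 0.072, 0.078]))
[0.52243423 0.00665259 0.35491659] [ 0.51803637 -0.0186765   0.25827759] [-14.23414168   4.12033015  12.58390465] [ 0.10193209 -0.0383921  12.65324036] [-1.46773072e+01  2.54840368e+00  1.59476547e-15]
(np.float64(-0.2579962128739365), 2218, [(np.float64(0.007035017636891773), np.int64(659)), (np.float64(-0.021755336338071352), np.int64(218))])
(np.float64(-0.2590198108889732), 2149, [(np.float64(0.004456698066878593), np.int64(640)), (np.float64(-0.01461287837084426), np.int64(196))])
(np.float64(-0.26043871301623484), 2141, [(np.float64(0.004551287258169074), np.int64(654)), (np.float64(-0.014081189577344045), np.int64(207))])
```

Call:
apply_moves:
  fingers: [1, 1, 1]
  offset:
    - [0, 0, 50]
    - [0, 0, 50]
    - [0, 0, 50]
  dr:
    - [0, 0, 4.2]
    - [0, 0, 4.2]
    - [0, 0, 4.25]
  newtons: 40

```text
clock: 0.55
position: [0.2486, 0.6001, 0.3824]
tool_rot: [0.084, 0.996, -0.001, -0.0]
force: [0.0, 1.2, 0.8]
gripper_width: 0.0855
grip_force: 0.0
```

Call:
apply_moves:
  fingers: [1, 1, 1, 1, 1, 1, 1, 1, 1, 1, 1, 1]
  offset:
    - [22, -49, 0]
    - [23, -49, 0]
    - [23, -49, 0]
    - [23, -49, 0]
    - [23, -49, 0]
    - [23, -50, 0]
    - [23, -50, 0]
    - [23, -50, 0]
    - [23, -50, 0]
    - [23, -50, 0]
    - [22, -49, -13]
    - [22, -49, -13]
  dr:
    - [-1.2, 0.2, 0]
    - [-1.2, 0.2, 0]
    - [-1.2, 0.2, 0]
    - [-1.2, 0.2, 0]
    - [-1.2, 0.2, 0]
    - [-1.2, 0.2, 0]
    - [-1.2, 0.2, 0]
    - [-1.2, 0.2, 0]
    - [-1.2, 0.2, 0]
    - [-1.2, 0.2, 0]
    - [-1.2, 0.2, 0]
    - [-1.2, 0.3, 0]

```text
clock: 1.75
position: [0.4992, 0.0561, 0.3581]
tool_rot: [0.085, 0.988, -0.127, -0.01]
force: [0.5, 0.6, -0.1]
gripper_width: 0.0853
grip_force: 0.0
```

```bash
cat > s.py <<'E'
from h import *
o=robot.get_obs();r=Ro.from_quat(o["tool_rot"])
p,d=robot.capture("wrist");cv2.imwrite("pics/w1.png",p[:,:,::-1])
print(o["clock"],o["position"],"to pre",1e3*(tcp(-.26,.181)-o["position"]),"to grasp",1e3*(tcp(-.26)-o["position"]),np.degrees((rot(-.26)*r.inv()).as_rotvec()))
Q=(cloud("wrist",d)-S)@SR; m=(d>0)&(Q[...,2]>.25)&(Q[...,2]<.30)&(Q[...,0]<-.05)&(Q[...,0]>-.16)&(abs(Q[...,1])<.1)
print("bar",m.sum(),Q[m].mean(0),Q[m].min(0),Q[m].max(0))
E
python3 s.py
```

```text
1.75 [0.49918455 0.05608006 0.35814267] to pre [ 23.2496796  -49.42746442  -3.22608124] to grasp [ 18.85181893 -74.75655685 -99.86507905] [-0.2548897   0.13226641 -0.00322559]
bar 2209 [-0.09717865  0.02407443  0.27846906] [-0.13403102  0.01357935  0.25002696] [-0.05395157  0.03000055  0.28335495]
```

View pics/w1.png

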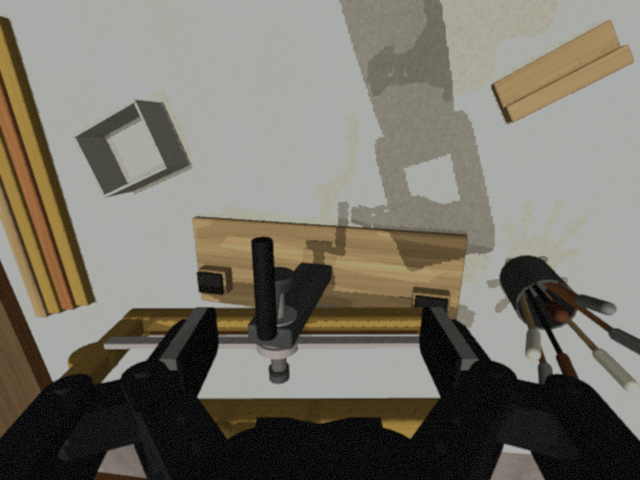

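The wrist view shows the bar at pixels (263,240)–(265,335). It agrees with the expected grip position to about 2 mm, and the path down is clear. The tool trails its command by about one row.

Call:
apply_moves:
  fingers: [1, 1]
  offset:
    - [0, 0, 0]
    - [0, 0, 0]
  dr:
    - [0, 0, 0]
    - [0, 0, 0]

```text
clock: 2.0
position: [0.4984, 0.0582, 0.3578]
tool_rot: [0.085, 0.988, -0.126, -0.011]
force: [-0.4, 0.3, -0.3]
gripper_width: 0.0851
grip_force: 0.0
```

```bash
sed -i '/capture("wrist")/d;/^Q=/d;/bar/d' s.py; python3 s.py
```

```text
2.0 [0.49844064 0.05818023 0.35782583] to pre [ 23.99358873 -51.52763807  -2.90924533] to grasp [ 19.59572805 -76.8567305  -99.54824314] [-0.30953763  0.03485905  0.02269153]
```

Call:
apply_moves:
  fingers: [1, 1, 1, 1, 1, 1, 1]
  offset:
    - [12, -25.8, -1.5]
    - [12, -25.8, -1.4]
    - [-1.1, -6.3, -24.1]
    - [-1.1, -6.3, -24.1]
    - [-1.1, -6.3, -24.2]
    - [-1.1, -6.3, -24.2]
    - [0, 0, 0]
  dr:
    - [0, 0, 0]
    - [-0.3, 0, 0]
    - [0, 0, 0]
    - [0, 0, 0]
    - [0, 0, 0]
    - [0, 0, 0]
    - [0, 0, 0]

```text
clock: 2.7
position: [0.5162, -0.0176, 0.255]
tool_rot: [0.084, 0.988, -0.129, -0.014]
force: [-0.2, 0.4, -0.9]
gripper_width: 0.0855
grip_force: 0.0
```

```bash
python3 s.py
```

```text
2.7 [ 0.51619171 -0.01757945  0.25503525] to pre [ 6.24251753 24.23204584 99.88133846] to grasp [ 1.84465686 -1.09704658  3.24234065] [-0.01100373 -0.2894779  -0.09335436]
```

Call:
apply_moves:
  fingers: [1, 0, 0, 0, 0, 0, 0, 0]
  offset:
    - [1.8, -1.1, 3.0]
    - [0, 0, 0]
    - [0, 0, 0]
    - [0, 0, 0]
    - [0, 0, 0]
    - [0, 0, 0]
    - [0, 0, 0]
    - [0, 0, 0]
  dr:
    - [0, -0.3, 0]
    - [0, 0, 0]
    - [0, 0, 0]
    - [0, 0, 0]
    - [0, 0, 0]
    - [0, 0, 0]
    - [0, 0, 0]
    - [0, 0, 0]

```text
clock: 3.5
position: [0.5201, -0.0198, 0.2617]
tool_rot: [0.086, 0.988, -0.129, -0.008]
force: [-0.6, 1.4, 2.7]
gripper_width: 0.0144
grip_force: 39.0
```

```bash
python3 s.py; python3 -c "
from h import *
p,d=robot.capture('scene');print(tilt(p,d,True)); o=robot.get_obs();print(o['force'],o['moment'],o['gripper_width'],o['clock'])"
```

```text
3.5 [ 0.52009005 -0.01982619  0.2617033 ] to pre [ 2.34417795 26.47878802 93.21329078] to grasp [-2.05368272  1.1496956  -3.42570704] [ 0.01267948  0.37392041 -0.00284508]
(np.float64(-0.262997471106256), 2365, [(np.float64(0.001888471509749132), np.int64(725)), (np.float64(-0.006998533347805045), np.int64(216))])
[-0.81217169  1.10394203  2.52048041] [0.25344759 0.08544103 0.00733391] 0.014363197437844264 3.55
```

```bash
cat > c.py <<'E'
# usage: c.py n_rows_done mode target rows_to_print ; particle filter + MPC on the lever lean
import sys,json,os
from h import *
from scipy.optimize import least_squares
n,mode,ref,N=int(sys.argv[1]),sys.argv[2],float(sys.argv[3]),int(sys.argv[4])
rng=np.random.default_rng(); k,c,cs,RR,M,dt=.12,.006,.008,.083,20000,.01
def step(X,L,dL):
    th,v,b,m,I=X
    a=(m*np.sin(th)+k*(L-th)-c*v+cs*(dL-v)+b)/I
    v=v+a*dt;th=th+v*dt
    lo=(th<-.262);hi=th>.262
    return np.array([np.clip(th,-.262,.262),np.where(lo&(v<0)|hi&(v>0),0,v),b,m,I])
if os.path.exists("st.npz"):
    s=np.load("st.npz");X=s["X"];t=float(s["t"]);tL=s["tL"].tolist();plan=s["plan"].tolist()
else:
    X=np.array([np.full(M,-.262),np.zeros(M),rng.normal(0,.02,M),rng.normal(.22,.015,M),rng.normal(.036,.0018,M)])
    t=robot.get_obs()["clock"];tL=[[t,-.26]];plan=[]
for i in range(n): tL.append([tL[-1][0]+.1,plan[i]])
o=robot.get_obs();tm=o["clock"];p,d=robot.capture("scene");z,npts,_=tilt(p,d,True)
te=tm+.05;tL.append([te,tL[-1][1]])
lag=.03
A_=np.array(tL);Lf=lambda q:np.interp(q-lag,A_[:,0],A_[:,1])
def run(X,t0,t1,noise=True):
    for i in range(int(round((t1-t0)/dt))):
        q=t0+i*dt;X=step(X,Lf(q),(Lf(q+dt)-Lf(q))/dt)
        if noise:
            X[1]+=rng.normal(0,.01,M)*np.sqrt(dt)*(X[0]>-.26)*(X[0]<.26);X[2]+=rng.normal(0,.003,M)*np.sqrt(dt)
    return X
X=run(X,t,tm);pred=X[0].mean()
w=np.exp(-.5*np.minimum(((z-X[0])/.004)**2,80))+1e-30;w/=w.sum()
if 1/np.sum(w**2)<M/2:
    X=X[:,rng.choice(M,M,p=w)]; X+=rng.normal(size=X.shape)*np.array([[.0007],[.002],[.0008],[.001],[.0002]])
X[0]=np.clip(X[0],-.262,.262)
X=run(X,tm,te);mu,sd=X.mean(1),X.std(1)
L0=tL[-1][1]
pd=o["position"]-S; Lp=np.arctan2(-(pd@ys),pd[2]-.18); y=Ro.from_quat(o["tool_rot"]).as_matrix()[:,1]; Lr=np.arctan2(y[2],y@ys)
print("t %.2f meas %.3f pred %.3f n %d | Lcmd %.3f Lpos %.3f Lrot %.3f r %.1f x %.1f"%(tm,z,pred,npts,L0,Lp,Lr,1e3*np.hypot(pd@ys,pd[2]-.18),1e3*pd@xs))
print("F",o["force"].round(1),"w",round(o["gripper_width"],4),"state",mu.round(4),"sd",sd.round(4))
H=15
def fut(dL):
    nonl=L0+np.r_[0,np.cumsum(dL)];tt=te+.1*np.arange(len(nonl));B=np.vstack([A_,np.c_[tt,nonl][1:]])
    g=lambda q:np.interp(q-lag,B[:,0],B[:,1])
    x=mu.copy();o=[]
    for i in range(10*(len(nonl)-1)):
        q=te+i*dt;x=step(x,g(q),(g(q+dt)-g(q))/dt)
        if i%10==9:o.append(x[:2].copy())
    return np.array(o)
if mode=="ramp": dL=np.full(N,ref/N)
else:
    T=float(sys.argv[5]) if len(sys.argv)>5 else .8
    tt=.1*np.arange(1,H+1);r=ref+(mu[0]-ref)*np.exp(-(tt/T)**2)
    f=lambda u:np.r_[10*(fut(u)[:,0]-r),1.*fut(u)[-6:,1]*3,.3*u]
    dL=least_squares(f,np.zeros(H),bounds=(-.13,.13),max_nfev=15).x
P=fut(dL);print("pred th",P[:max(N,8),0].round(3),"v",P[:max(N,8),1].round(3))
# rows rounded so that the sum follows the arc; error carried over
off=[];dr=[];L=L0;cum=s["cum"] if os.path.exists("st.npz") else np.zeros(3);ca=float(s["ca"]) if os.path.exists("st.npz") else 0.
plan=[];cums=[]
for u in dL[:N]:
    L+=u;plan.append(L)
    g=np.array(1e3*(tcp(L,RR)-tcp(-.26,RR)));a=np.round(g-cum,1);cum=cum+a
    e=round(np.degrees(L+.26)-ca,1);ca+=e
    off.append(a.tolist());dr.append((np.round(e*xs,2)).tolist())
print("L",np.round(plan,3));print(json.dumps(off).replace("-0.0,","0,"));print(json.dumps(dr).replace("-0.0]","0]"))
np.savez("st.npz",X=X,t=te,tL=tL,plan=plan,cum=cum,ca=ca)
E
rm -f st.npz; python3 c.py 0 ramp 0.2 4
```

```text
t 3.55 meas -0.263 pred -0.262 n 2376 | Lcmd -0.260 Lpos -0.241 Lrot -0.259 r 84.1 x -97.8
F [-0.8  1.1  2.5] w 0.0144 state [-2.62e-01  0.00e+00 -1.00e-04  2.20e-01  3.60e-02] sd [0.     0.0007 0.0202 0.0151 0.0018]
pred th [-0.262 -0.262 -0.262 -0.262] v [0. 0. 0. 0.]
L [-0.21 -0.16 -0.11 -0.06]
[[-0.7, -4.0, 1.0], [-0.7, -4.0, 0.7], [-0.7, -4.0, 0.6], [-0.7, -4.1, 0.3]]
[[2.86, -0.5, 0.0], [2.76, -0.48, 0.0], [2.86, -0.5, 0.0], [2.86, -0.5, 0.0]]
```

Call:
apply_moves:
  fingers: [0, 0, 0, 0]
  offset:
    - [-0.7, -4.0, 1.0]
    - [-0.7, -4.0, 0.7]
    - [-0.7, -4.0, 0.6]
    - [-0.7, -4.1, 0.3]
  dr:
    - [2.86, -0.5, 0]
    - [2.76, -0.48, 0]
    - [2.86, -0.5, 0]
    - [2.86, -0.5, 0]

```text
clock: 4.0
position: [0.5173, -0.0361, 0.2646]
tool_rot: [0.086, 0.996, -0.028, 0.001]
force: [-0.8, 0.9, 2.0]
gripper_width: 0.0147
grip_force: 39.1
```

```bash
python3 c.py 4 ramp 0.12 4
```

```text
t 4.00 meas -0.265 pred -0.262 n 2405 | Lcmd -0.060 Lpos -0.042 Lrot -0.057 r 84.7 x -97.7
F [-0.8  0.9  2. ] w 0.0147 state [-2.616e-01  3.100e-03 -1.000e-04  2.200e-01  3.600e-02] sd [0.0036 0.0208 0.0203 0.0151 0.0018]
pred th [-0.262 -0.262 -0.262 -0.262] v [0. 0. 0. 0.]
L [-0.03 -0.    0.03  0.06]
[[-0.4, -2.5, 0.2], [-0.5, -2.4, -0.0], [-0.4, -2.5, -0.0], [-0.4, -2.4, -0.2]]
[[1.67, -0.29, 0.0], [1.67, -0.29, 0.0], [1.67, -0.29, 0.0], [1.67, -0.29, 0.0]]
```

Call:
apply_moves:
  fingers: [0, 0, 0, 0]
  offset:
    - [-0.4, -2.5, 0.2]
    - [-0.5, -2.4, 0]
    - [-0.4, -2.5, 0]
    - [-0.4, -2.4, -0.2]
  dr:
    - [1.67, -0.29, 0]
    - [1.67, -0.29, 0]
    - [1.67, -0.29, 0]
    - [1.67, -0.29, 0]

```text
clock: 4.45
position: [0.5156, -0.0459, 0.2647]
tool_rot: [0.087, 0.996, 0.03, 0.006]
force: [-2.4, -0.4, 5.6]
gripper_width: 0.0144
grip_force: 39.4
```

```bash
python3 c.py 4 ramp 0.12 4
```

```text
t 4.45 meas -0.261 pred -0.258 n 2380 | Lcmd 0.060 Lpos 0.076 Lrot 0.060 r 84.9 x -97.8
F [-2.4 -0.4  5.6] w 0.0144 state [-2.57e-01  2.11e-02 -1.00e-04  2.20e-01  3.60e-02] sd [0.0242 0.0802 0.0204 0.0151 0.0018]
pred th [-0.257 -0.261 -0.262 -0.262] v [-0.022 -0.053  0.     0.   ]
L [0.09 0.12 0.15 0.18]
[[-0.4, -2.5, -0.1], [-0.4, -2.4, -0.3], [-0.5, -2.4, -0.3], [-0.4, -2.5, -0.5]]
[[1.77, -0.31, 0.0], [1.67, -0.29, 0.0], [1.67, -0.29, 0.0], [1.67, -0.29, 0.0]]
```

Call:
apply_moves:
  fingers: [0, 0, 0, 0]
  offset:
    - [-0.4, -2.5, -0.1]
    - [-0.4, -2.4, -0.3]
    - [-0.5, -2.4, -0.3]
    - [-0.4, -2.5, -0.5]
  dr:
    - [1.77, -0.31, 0]
    - [1.67, -0.29, 0]
    - [1.67, -0.29, 0]
    - [1.67, -0.29, 0]

```text
clock: 4.9
position: [0.5139, -0.0558, 0.2636]
tool_rot: [0.086, 0.992, 0.09, 0.011]
force: [-3.1, -0.9, 6.7]
gripper_width: 0.0148
grip_force: 39.5
```

```bash
sed -i 's|^if 1/np.sum.*|if 1:|' c.py; python3 c.py 4 ramp 0.12 4
```

```text
t 4.90 meas -0.264 pred -0.241 n 2443 | Lcmd 0.180 Lpos 0.194 Lrot 0.181 r 85.2 x -97.7
F [-3.1 -0.9  6.7] w 0.0148 state [-0.2615  0.0019 -0.0097  0.2214  0.036 ] sd [0.0012 0.0129 0.0148 0.015  0.0018]
pred th [-0.262 -0.262 -0.262 -0.262] v [0.    0.    0.    0.001]
L [0.21 0.24 0.27 0.3 ]
[[-0.4, -2.4, -0.4], [-0.4, -2.4, -0.6], [-0.4, -2.3, -0.6], [-0.4, -2.4, -0.7]]
[[1.67, -0.29, 0.0], [1.67, -0.29, 0.0], [1.77, -0.31, 0.0], [1.67, -0.29, 0.0]]
```

Call:
apply_moves:
  fingers: [0, 0, 0, 0]
  offset:
    - [-0.4, -2.4, -0.4]
    - [-0.4, -2.4, -0.6]
    - [-0.4, -2.3, -0.6]
    - [-0.4, -2.4, -0.7]
  dr:
    - [1.67, -0.29, 0]
    - [1.67, -0.29, 0]
    - [1.77, -0.31, 0]
    - [1.67, -0.29, 0]

```text
clock: 5.35
position: [0.5122, -0.0655, 0.2614]
tool_rot: [0.086, 0.985, 0.149, 0.016]
force: [-2.7, -1.1, 5.5]
gripper_width: 0.0144
grip_force: 39.5
```

```bash
python3 c.py 4 ramp 0.12 4
```

```text
t 5.35 meas -0.258 pred -0.254 n 2411 | Lcmd 0.300 Lpos 0.313 Lrot 0.301 r 85.6 x -97.7
F [-2.7 -1.1  5.5] w 0.0144 state [-0.2597  0.0172 -0.0136  0.2219  0.036 ] sd [0.0036 0.0278 0.013  0.015  0.0018]
pred th [-0.258 -0.257 -0.253 -0.248] v [0.014 0.022 0.041 0.07 ]
L [0.33 0.36 0.39 0.42]
[[-0.5, -2.3, -0.8], [-0.4, -2.3, -0.8], [-0.3, -2.3, -0.9], [-0.4, -2.3, -1.0]]
[[1.67, -0.29, 0.0], [1.67, -0.29, 0.0], [1.67, -0.29, 0.0], [1.77, -0.31, 0.0]]
```

Call:
apply_moves:
  fingers: [0, 0, 0, 0]
  offset:
    - [-0.5, -2.3, -0.8]
    - [-0.4, -2.3, -0.8]
    - [-0.3, -2.3, -0.9]
    - [-0.4, -2.3, -1.0]
  dr:
    - [1.67, -0.29, 0]
    - [1.67, -0.29, 0]
    - [1.67, -0.29, 0]
    - [1.77, -0.31, 0]

```text
clock: 5.8
position: [0.5106, -0.0749, 0.258]
tool_rot: [0.085, 0.974, 0.208, 0.021]
force: [-3.9, -1.7, 6.6]
gripper_width: 0.0147
grip_force: 39.8
```

```bash
python3 c.py 4 mpc 0 3 1.0
```

```text
t 5.80 meas -0.173 pred -0.237 n 2451 | Lcmd 0.420 Lpos 0.431 Lrot 0.421 r 85.8 x -97.7
F [-3.9 -1.7  6.6] w 0.0147 state [-0.1563  0.3724  0.0021  0.2209  0.0357] sd [0.0047 0.0208 0.0044 0.0148 0.0017]
pred th [-0.115 -0.07  -0.024  0.019  0.057  0.086  0.104  0.107] v [ 0.435  0.459  0.451  0.413  0.345  0.246  0.115 -0.033]
L [0.29 0.16 0.03]
[[1.7, 10.0, 3.7], [1.8, 10.3, 2.4], [1.8, 10.6, 1.1]]
[[-7.39, 1.28, 0], [-7.29, 1.27, 0], [-7.39, 1.28, 0]]
```

Call:
apply_moves:
  fingers: [0, 0, 0]
  offset:
    - [1.7, 10.0, 3.7]
    - [1.8, 10.3, 2.4]
    - [1.8, 10.6, 1.1]
  dr:
    - [-7.39, 1.28, 0]
    - [-7.29, 1.27, 0]
    - [-7.39, 1.28, 0]

```text
clock: 6.15
position: [0.5159, -0.0449, 0.2646]
tool_rot: [0.088, 0.996, 0.01, 0.005]
force: [-0.0, -2.3, -6.4]
gripper_width: 0.0143
grip_force: 39.1
```

```bash
python3 c.py 3 mpc 0 3 0.6
```

```text
t 6.15 meas -0.008 pred -0.024 n 2189 | Lcmd 0.030 Lpos 0.063 Lrot 0.022 r 84.8 x -97.6
F [-0.  -2.3 -6.4] w 0.0143 state [0.0149 0.4961 0.0054 0.2272 0.0352] sd [0.0047 0.0278 0.0041 0.0151 0.0016]
pred th [0.064 0.11  0.15  0.18  0.198 0.2   0.187 0.163] v [ 0.483  0.436  0.359  0.253  0.114 -0.051 -0.191 -0.276]
L [-0.1  -0.23 -0.36]
[[1.9, 10.6, -0.4], [1.8, 10.5, -1.8], [1.8, 10.2, -3.1]]
[[-7.29, 1.27, 0], [-7.39, 1.28, 0], [-7.29, 1.27, 0]]
```

Call:
apply_moves:
  fingers: [0, 0, 0]
  offset:
    - [2.1, 11.8, -0.6]
    - [2.0, 11.7, -2.2]
    - [2.0, 11.2, -3.8]
  dr:
    - [-8.18, 1.42, 0]
    - [-8.18, 1.42, 0]
    - [-8.18, 1.42, 0]

```text
clock: 6.5
position: [0.5221, -0.0087, 0.2578]
tool_rot: [0.084, 0.975, -0.203, -0.014]
force: [0.4, -5.4, -9.8]
gripper_width: 0.0145
grip_force: 39.3
```

```bash
sed -i 's/bounds=(-.13,.13)/bounds=(-.145,.145)/' c.py
python3 - <<'E'
import numpy as np
s=dict(np.load("st.npz"));s["plan"]=np.array([-.115,-.26,-.405]);s["cum"]=s["cum"]+[.6,3.4,-1.3];s["ca"]=s["ca"]-2.6;np.savez("st.npz",**s)
E
python3 c.py 3 mpc 0 3 0.6
```

```text
t 6.50 meas 0.134 pred 0.147 n 2025 | Lcmd -0.405 Lpos -0.383 Lrot -0.410 r 83.9 x -97.7
F [ 0.4 -5.4 -9.8] w 0.0145 state [0.1467 0.2241 0.0027 0.2196 0.0351] sd [0.005  0.0317 0.0028 0.0112 0.0016]
pred th [0.163 0.163 0.148 0.124 0.094 0.064 0.037 0.017] v [ 0.096 -0.068 -0.202 -0.277 -0.307 -0.296 -0.244 -0.153]
L [-0.55  -0.645 -0.5  ]
[[1.8, 10.5, -5.7], [1.1, 6.4, -4.4], [-1.7, -9.9, 6.5]]
[[-8.18, 1.42, 0], [-5.32, 0.92, 0], [8.18, -1.42, 0.0]]
```

Call:
apply_moves:
  fingers: [0, 0, 0]
  offset:
    - [1.8, 10.5, -5.7]
    - [1.1, 6.4, -4.4]
    - [-1.7, -9.9, 6.5]
  dr:
    - [-8.18, 1.42, 0]
    - [-5.32, 0.92, 0]
    - [8.18, -1.42, 0]

```text
clock: 6.85
position: [0.5239, 0.0049, 0.2473]
tool_rot: [0.076, 0.966, -0.245, -0.021]
force: [-0.1, -8.8, -14.8]
gripper_width: 0.0143
grip_force: 43.1
```

```bash
python3 c.py 3 mpc 0 3 0.7
```

```text
t 6.85 meas 0.125 pred 0.148 n 2020 | Lcmd -0.500 Lpos -0.590 Lrot -0.496 r 81.0 x -98.2
F [ -0.1  -8.8 -14.8] w 0.0143 state [ 1.105e-01 -3.404e-01  2.000e-04  2.118e-01  3.430e-02] sd [0.0049 0.0261 0.0027 0.0092 0.0013]
pred th [ 0.07   0.023 -0.026 -0.075 -0.12  -0.155 -0.179 -0.187] v [-0.439 -0.489 -0.5   -0.474 -0.411 -0.312 -0.174  0.003]
L [-0.355 -0.21  -0.065]
[[-1.9, -10.8, 5.0], [-2.0, -11.4, 3.4], [-2.0, -11.7, 1.6]]
[[8.18, -1.42, 0.0], [8.18, -1.42, 0.0], [8.18, -1.42, 0.0]]
```

```bash
python3 -c "
from h import *
o=robot.get_obs();pd=o['position']-S;print(o['clock'],np.arctan2(-(pd@ys),pd[2]-.18),np.hypot(pd@ys,pd[2]-.18),o['force'],o['qd'])"
```

```text
6.9 -0.49619051832402333 0.08165691216414032 [-0.98726653 -4.43341393 -5.07703282] [-0.01638621 -0.00846063  0.01452717 -0.13640309  0.08659389  0.13904884]
```

```bash
cp st.npz st_b.npz
python3 - <<'E'
s=open("c.py").read()
s=s.replace('bounds=(-.145,.145)','bounds=(-.25,.25)').replace('lag=.03','lag=.045')
s=s.replace('o=robot.get_obs();tm=o["clock"];p,d=','o=robot.get_obs();tm=o["clock"]\nif n>=0:\n  p,d=').replace('te=tm+.05;tL.append','te=tm+.05*(n>=0)\nif n>=0: tL.append')
s=s.replace('X=run(X,t,tm);pred','if n<0: z=X[0].mean();npts=0\nX=run(X,t,tm);pred').replace('\nif 1:','\nif n>=0:')
s=s.replace('    e=round(np.degrees(L+.26)-ca,1);ca+=e\n','')
s=s.replace('    g=np.array(','    e=round(float(np.clip(np.degrees(L+.26)-ca,-8.4,8.4)),1);ca+=e;Rt=np.radians(ca)-.26\n    g=np.array(')
s=s.replace('1e3*(tcp(L,RR)-tcp(-.26,RR))','1e3*(tcp(L,.1)-tcp(Rt,.1)+tcp(Rt,RR)-tcp(-.26,RR))')
open("c.py","w").write(s)
# undo the bookkeeping of the discarded 3-row plan
import numpy as np
t=dict(np.load("st.npz"));t["cum"]=t["cum"]-np.array([-5.9,-33.9,10.0]);t["ca"]=t["ca"]-24.9;t["plan"]=[];np.savez("st.npz",**t);print(t["ca"],t["cum"],t["tL"][-1])
E
python3 c.py -1 mpc 0 3 0.7
```

```text
-13.699999999999996 [ 3.2 18.2 -7.4] [ 6.9        -0.49966057]
t 6.90 meas 0.111 pred 0.111 n 0 | Lcmd -0.500 Lpos -0.496 Lrot -0.493 r 81.7 x -98.2
F [-1.  -4.4 -5.1] w 0.0146 state [ 1.105e-01 -3.404e-01  2.000e-04  2.118e-01  3.430e-02] sd [0.0049 0.0261 0.0027 0.0092 0.0013]
pred th [ 0.071  0.027 -0.012 -0.04  -0.048 -0.038 -0.017  0.004] v [-0.431 -0.428 -0.35  -0.199  0.004  0.168  0.222  0.194]
L [-0.25  0.    0.25]
[[-3.6, -20.7, 8.1], [-3.9, -22.0, 2.4], [-3.8, -21.9, -3.4]]
[[8.28, -1.44, 0.0], [8.28, -1.44, 0.0], [8.28, -1.44, 0.0]]
```

Call:
apply_moves:
  fingers: [0, 0, 0]
  offset:
    - [-3.6, -20.7, 8.1]
    - [-3.9, -22.0, 2.4]
    - [-3.8, -21.9, -3.4]
  dr:
    - [8.28, -1.44, 0]
    - [8.28, -1.44, 0]
    - [8.28, -1.44, 0]

```text
clock: 7.2
position: [0.512, -0.0653, 0.2612]
tool_rot: [0.086, 0.996, -0.025, 0.002]
force: [1.4, 4.0, -10.7]
gripper_width: 0.0146
grip_force: 42.1
```

```bash
python3 c.py 3 mpc 0 2 0.5
```

```text
t 7.20 meas 0.017 pred -0.012 n 2261 | Lcmd 0.250 Lpos 0.311 Lrot -0.049 r 85.3 x -98.0
F [  1.4   4.  -10.7] w 0.0146 state [ 0.0036 -0.1994  0.0033  0.2154  0.035 ] sd [0.0045 0.0246 0.003  0.0094 0.0014]
pred th [-0.01  -0.009 -0.002  0.002  0.003  0.002  0.001  0.   ] v [-0.069  0.055  0.066  0.025 -0.006 -0.014 -0.009 -0.003]
L [0.432 0.182]
[[-2.5, -14.4, -6.0], [4.4, 24.9, 7.7]]
[[8.28, -1.44, 0.0], [5.32, -0.92, 0.0]]
```

Call:
apply_moves:
  fingers: [0, 0]
  offset:
    - [-2.5, -14.4, -6.0]
    - [4.4, 24.9, 7.7]
  dr:
    - [8.28, -1.44, 0]
    - [5.32, -0.92, 0]

```text
clock: 7.45
position: [0.5124, -0.0612, 0.2614]
tool_rot: [0.091, 0.992, 0.09, 0.01]
force: [-3.1, -1.3, -0.9]
gripper_width: 0.0139
grip_force: 43.5
```

```bash
sed -i 's/,\.3\*u\]/,.6*u]/' c.py; python3 c.py 2 mpc 0 3 0.5
```

```text
t 7.45 meas 0.022 pred -0.008 n 2303 | Lcmd 0.182 Lpos 0.265 Lrot 0.181 r 84.4 x -98.3
F [-3.1 -1.3 -0.9] w 0.0139 state [0.0258 0.1833 0.0081 0.2182 0.0338] sd [0.0061 0.039  0.0031 0.0081 0.0013]
pred th [ 0.048  0.069  0.08   0.075  0.055  0.031  0.01  -0.001] v [ 0.23   0.179  0.047 -0.123 -0.233 -0.242 -0.171 -0.065]
L [-0.068 -0.318 -0.568]
[[3.8, 22.1, 1.2], [3.8, 21.7, -4.7], [3.4, 19.8, -10.2]]
[[-8.28, 1.44, 0], [-8.28, 1.44, 0], [-8.28, 1.44, 0]]
```

Call:
apply_moves:
  fingers: [0, 0, 0]
  offset:
    - [3.8, 22.1, 1.2]
    - [3.8, 21.7, -4.7]
    - [3.4, 19.8, -10.2]
  dr:
    - [-8.28, 1.44, 0]
    - [-8.28, 1.44, 0]
    - [-8.28, 1.44, 0]

```text
clock: 7.8
position: [0.5246, 0.0062, 0.2505]
tool_rot: [0.087, 0.987, -0.134, -0.007]
force: [-2.8, -7.7, -10.6]
gripper_width: 0.0145
grip_force: 40.9
```

```bash
sed -i 's/(p,d,True)$/(p,d,True);np.savez("last.npz",p=p,d=d);print(_)/' c.py; python3 c.py 3 mpc 0 2 0.6
```

```text
[(np.float64(0.0024929911342335526), np.int64(597)), (np.float64(-0.0048605672086660555), np.int64(221))]
t 7.80 meas 0.083 pred 0.080 n 2072 | Lcmd -0.568 Lpos -0.583 Lrot -0.269 r 84.4 x -97.8
F [ -2.8  -7.7 -10.6] w 0.0145 state [ 0.0825 -0.0389  0.0084  0.2178  0.0338] sd [0.0047 0.0234 0.0028 0.0081 0.0012]
pred th [0.072 0.056 0.044 0.038 0.034 0.029 0.021 0.013] v [-0.145 -0.149 -0.092 -0.043 -0.043 -0.064 -0.079 -0.074]
L [-0.318 -0.068]
[[-4.0, -23.2, 10.9], [-3.8, -21.7, 4.2]]
[[-3.35, 0.58, 0], [8.28, -1.44, 0.0]]
```

Call:
apply_moves:
  fingers: [0, 0]
  offset:
    - [-4.0, -23.2, 10.9]
    - [-3.8, -21.7, 4.2]
  dr:
    - [-3.35, 0.58, 0]
    - [8.28, -1.44, 0]

```text
clock: 8.05
position: [0.5179, -0.0316, 0.2645]
tool_rot: [0.08, 0.993, -0.083, -0.004]
force: [-4.1, 2.7, -4.2]
gripper_width: 0.0144
grip_force: 42.4
```

```bash
python3 c.py 2 mpc 0 3 0.7
```

```text
[(np.float64(0.004066429531746509), np.int64(673)), (np.float64(-0.011374749085703038), np.int64(240))]
t 8.05 meas 0.033 pred 0.056 n 2255 | Lcmd -0.068 Lpos -0.095 Lrot -0.167 r 84.8 x -97.9
F [-4.1  2.7 -4.2] w 0.0144 state [ 0.0256 -0.2016  0.0044  0.221   0.0332] sd [0.0044 0.0236 0.0027 0.0086 0.001 ]
pred th [ 0.007 -0.002  0.001  0.008  0.013  0.014  0.011  0.007] v [-0.155 -0.034  0.062  0.07   0.032 -0.011 -0.035 -0.038]
L [0.182 0.304 0.114]
[[-3.8, -22.1, -1.7], [-1.6, -9.2, -2.8], [3.1, 18.2, 3.9]]
[[8.28, -1.44, 0.0], [8.28, -1.44, 0.0], [-0.39, 0.07, 0]]
```

Call:
apply_moves:
  fingers: [0, 0, 0]
  offset:
    - [-3.8, -22.1, -1.7]
    - [-1.6, -9.2, -2.8]
    - [3.1, 18.2, 3.9]
  dr:
    - [8.28, -1.44, 0]
    - [8.28, -1.44, 0]
    - [-0.39, 0.07, 0]

```text
clock: 8.4
position: [0.5131, -0.0583, 0.2643]
tool_rot: [0.092, 0.994, 0.055, 0.008]
force: [-4.3, -3.5, 3.1]
gripper_width: 0.0146
grip_force: 43.0
```

```bash
sed -i 's/^lag=.*/lag=.065/;s/,\.6\*u\]/,1.*u]/' c.py; python3 c.py 3 mpc 0 3 0.7
```

```text
[(np.float64(0.002735811758263117), np.int64(698)), (np.float64(-0.006756343089041817), np.int64(225))]
t 8.40 meas 0.022 pred -0.002 n 2244 | Lcmd 0.114 Lpos 0.222 Lrot 0.110 r 86.4 x -98.1
F [-4.3 -3.5  3.1] w 0.0146 state [0.0272 0.1557 0.008  0.22   0.0334] sd [0.0046 0.0237 0.0025 0.0082 0.0012]
pred th [0.045 0.062 0.069 0.061 0.045 0.027 0.013 0.005] v [ 0.193  0.135  0.006 -0.132 -0.183 -0.165 -0.113 -0.06 ]
L [-0.136 -0.386 -0.532]
[[3.9, 22.1, -0.3], [3.7, 21.3, -6.2], [1.8, 10.5, -5.9]]
[[-8.28, 1.44, 0], [-8.28, 1.44, 0], [-8.28, 1.44, 0]]
```

Call:
apply_moves:
  fingers: [0, 0, 0]
  offset:
    - [3.9, 22.1, -0.3]
    - [3.7, 21.3, -6.2]
    - [1.8, 10.5, -5.9]
  dr:
    - [-8.28, 1.44, 0]
    - [-8.28, 1.44, 0]
    - [-8.28, 1.44, 0]

```text
clock: 8.75
position: [0.5243, 0.0031, 0.2537]
tool_rot: [0.086, 0.982, -0.166, -0.009]
force: [-4.3, -5.3, -3.3]
gripper_width: 0.0145
grip_force: 41.0
```

```bash
python3 c.py 3 mpc 0 2 0.7
```

```text
[(np.float64(0.002581157143077779), np.int64(653)), (np.float64(-0.005128240857243994), np.int64(230))]
t 8.75 meas 0.045 pred 0.069 n 2142 | Lcmd -0.532 Lpos -0.532 Lrot -0.333 r 85.5 x -97.5
F [-4.3 -5.3 -3.3] w 0.0145 state [ 0.0411 -0.1473  0.0049  0.2192  0.0338] sd [0.0045 0.0217 0.0025 0.0093 0.0012]
pred th [ 0.018 -0.013 -0.042 -0.062 -0.066 -0.053 -0.031 -0.01 ] v [-0.283 -0.314 -0.265 -0.138  0.045  0.189  0.228  0.187]
L [-0.282 -0.032]
[[-3.8, -21.8, 9.7], [-3.8, -21.9, 3.4]]
[[2.36, -0.41, 0.0], [8.28, -1.44, 0.0]]
```

```bash
cat > fit.py <<'E'
import numpy as np
from scipy.optimize import least_squares
A=np.load("st.npz")["tL"]
t=np.array([5.8,6.15,6.5,6.85,7.2,7.45,7.8,8.05,8.4,8.75]);z=np.array([-.173,-.008,.134,.125,.017,.022,.083,.033,.022,.045])
def sim(x,lag,tau):
    th,v,b,m,I,g,lg,cs=x;o=[];q=t[0];dt=.005;Lf=None
    for T in t:
        while q<T-1e-6:
            f=lambda s:np.interp(s-lg,A[:,0],A[:,1])
            L=f(q);dL=(f(q+dt)-L)/dt
            v+=dt*(m*np.sin(th)+.12*(g*L-th)-.006*v+cs*(dL-v)+b)/I;th+=v*dt;q+=dt
        o.append(th)
    return np.array(o)
for lg0 in(-.02,.0,.03,.06):
    x0=np.array([-.173,.3,.003,.22,.036,1,lg0,.008]);sp=np.array([.003,.3,.03,.02,.002,.03,.0005,.0005])
    f=lambda x:np.r_[(sim(x,0,0)-z)/.003,((x-x0)/sp)[2:]]
    r=least_squares(f,x0,x_scale=sp);print(lg0,r.cost,r.x.round(4),(sim(r.x,0,0)-z).round(3))
E
python3 fit.py
```

```text
-0.02 10.619154767312013 [-0.1722  0.3389  0.0075  0.199   0.0321  1.0495 -0.0199  0.0073] [ 0.001 -0.002  0.002 -0.003 -0.003  0.007 -0.003 -0.001  0.004 -0.002]
0.0 5.6903507836162 [-0.1714  0.332   0.0067  0.2093  0.0314  1.0297  0.      0.0081] [ 0.002 -0.003 -0.    -0.    -0.002  0.005 -0.001  0.001  0.001 -0.001]
0.03 12.09429033670706 [-0.1702  0.322   0.0056  0.2226  0.0302  0.9913  0.0299  0.0092] [ 0.003 -0.005 -0.003  0.003 -0.001  0.001  0.001  0.004 -0.003 -0.   ]
0.06 34.33457815833582 [-0.1691  0.3179  0.0043  0.2334  0.0289  0.9418  0.0597  0.0103] [ 0.004 -0.007 -0.007  0.007  0.001 -0.003  0.002  0.008 -0.006  0.001]
```

```bash
sed -i 's/^lag=.*/lag=.005/;s/\[\[.0007\],\[.002\],\[.0008\],\[.001\],\[.0002\]\]/[[.0007],[.002],[.0005],[.0006],[.0001]]/;s/M,dt=.12,/M,dt=.123,/' c.py
cat >> fit.py <<'E'
x0[6]=.005;x0[4]=.033;sp[4]=.001
r=least_squares(f,x0,x_scale=sp);x=r.x;print(r.cost,x.round(4))
t=np.r_[t,8.79,8.8];o=sim(x,0,0);v=(o[-1]-o[-2])/.01;th=o[-1];print(th,v)
s=dict(np.load("st.npz"));g=np.random.default_rng();M=20000
s["X"]=np.array([g.normal(th,.003,M),g.normal(v,.025,M),g.normal(x[2],.002,M),g.normal(x[3],.006,M),g.normal(x[4],.0006,M)])
s["cum"]=s["cum"]-np.array([-7.6,-43.7,13.1]);s["ca"]=s["ca"]-(2.4+8.4);np.savez("st.npz",**s)
E
python3 fit.py|tail -2; python3 c.py -1 mpc 0 2 0.7
```

```text
4.281181804671076 [-0.171   0.3273  0.0067  0.2099  0.0315  1.0292  0.005   0.0083]
0.03308812382534973 -0.25489582165667474
t 8.80 meas 0.033 pred 0.033 n 0 | Lcmd -0.532 Lpos -0.600 Lrot -0.334 r 85.2 x -98.1
F [3.  5.  5.3] w 0.0141 state [ 0.0331 -0.2548  0.0067  0.2099  0.0315] sd [0.003  0.025  0.002  0.006  0.0006]
pred th [ 0.003 -0.029 -0.053 -0.062 -0.052 -0.031 -0.01   0.003] v [-0.323 -0.298 -0.187  0.01   0.167  0.221  0.182  0.096]
L [-0.282 -0.032]
[[-3.8, -21.8, 9.7], [-3.8, -21.9, 3.4]]
[[2.36, -0.41, 0.0], [8.28, -1.44, 0.0]]
```

Call:
apply_moves:
  fingers: [0, 0]
  offset:
    - [-3.8, -21.8, 9.7]
    - [-3.8, -21.9, 3.4]
  dr:
    - [2.36, -0.41, 0]
    - [8.28, -1.44, 0]

```text
clock: 9.0
position: [0.5176, -0.0357, 0.266]
tool_rot: [0.082, 0.995, -0.065, -0.001]
force: [-1.0, 2.9, -7.4]
gripper_width: 0.0142
grip_force: 40.7
```

```bash
sed -i 's/1\.\*u\]/.8*u]/' c.py; python3 c.py 2 mpc 0 3 0.7
```

```text
[(np.float64(0.0035053504649998164), np.int64(653)), (np.float64(-0.010869907932045444), np.int64(206))]
t 9.00 meas -0.029 pred -0.029 n 2219 | Lcmd -0.032 Lpos -0.047 Lrot -0.129 r 86.1 x -97.5
F [-1.   2.9 -7.4] w 0.0142 state [-0.0438 -0.2912  0.0066  0.2098  0.0315] sd [0.0041 0.0217 0.0025 0.006  0.0006]
pred th [-0.068 -0.077 -0.068 -0.05  -0.033 -0.02  -0.012 -0.008] v [-0.187  0.006  0.146  0.185  0.156  0.104  0.06   0.033]
L [0.218 0.468 0.363]
[[-3.8, -22.0, -2.5], [-3.6, -20.7, -8.1], [2.1, 11.8, 4.8]]
[[8.28, -1.44, 0.0], [8.28, -1.44, 0.0], [8.28, -1.44, 0.0]]
```

Prediction now matches the measurement.

Call:
apply_moves:
  fingers: [0, 0, 0]
  offset:
    - [-3.8, -22.0, -2.5]
    - [-3.6, -20.7, -8.1]
    - [2.1, 11.8, 4.8]
  dr:
    - [8.28, -1.44, 0]
    - [8.28, -1.44, 0]
    - [8.28, -1.44, 0]

```text
clock: 9.35
position: [0.5108, -0.0743, 0.2598]
tool_rot: [0.087, 0.985, 0.15, 0.018]
force: [2.2, 1.0, -10.2]
gripper_width: 0.0145
grip_force: 40.4
```

```bash
python3 c.py 3 mpc 0 3 0.7
```

```text
[(np.float64(0.0004178737463445057), np.int64(747)), (np.float64(-0.0013906590781754661), np.int64(220))]
t 9.35 meas -0.076 pred -0.068 n 2352 | Lcmd 0.363 Lpos 0.416 Lrot 0.304 r 87.2 x -97.6
F [  2.2   1.  -10.2] w 0.0145 state [-0.0675  0.1875  0.0056  0.21    0.0316] sd [0.0045 0.024  0.0026 0.0059 0.0006]
pred th [-0.046 -0.026 -0.017 -0.02  -0.026 -0.028 -0.025 -0.019] v [ 0.222  0.162  0.017 -0.057 -0.047  0.004  0.052  0.072]
L [ 0.113 -0.137 -0.379]
[[3.7, 21.5, 5.3], [3.8, 22.1, -0.6], [3.6, 20.6, -6.0]]
[[-8.28, 1.44, 0], [-8.28, 1.44, 0], [-8.28, 1.44, 0]]
```

```bash
sed -i 's/max_nfev=15/max_nfev=60/;s/print("L",np/print("Lfull",(L0+np.cumsum(dL)).round(2));print("L",np/' c.py
python3 - <<'E'
import numpy as np
s=dict(np.load("st.npz"));s["cum"]=s["cum"]-np.array([11.1,64.2,-1.3]);s["ca"]=s["ca"]+25.2;np.savez("st.npz",**s)
E
cp st.npz st_c.npz; python3 c.py -1 mpc 0 3 0.7; cp st_c.npz st.npz; python3 c.py -1 mpc 0 3 1.1
```

```text
t 9.40 meas -0.067 pred -0.067 n 0 | Lcmd 0.363 Lpos 0.411 Lrot 0.311 r 87.0 x -97.6
F [-2.7 -1.8  9.8] w 0.0147 state [-0.0675  0.1875  0.0056  0.21    0.0316] sd [0.0045 0.024  0.0026 0.0059 0.0006]
pred th [-0.046 -0.026 -0.017 -0.02  -0.026 -0.028 -0.025 -0.019] v [ 0.222  0.162  0.017 -0.057 -0.047  0.004  0.052  0.072]
Lfull [ 0.11 -0.14 -0.38 -0.22 -0.02  0.09  0.1   0.03 -0.06 -0.11 -0.08 -0.05
 -0.05 -0.05 -0.05]
L [ 0.113 -0.137 -0.379]
[[3.7, 21.5, 5.3], [3.8, 22.1, -0.6], [3.6, 20.6, -6.0]]
[[-8.28, 1.44, 0], [-8.28, 1.44, 0], [-8.28, 1.44, 0]]
t 9.40 meas -0.067 pred -0.067 n 0 | Lcmd 0.363 Lpos 0.411 Lrot 0.311 r 87.0 x -97.6
F [-2.7 -1.8  9.8] w 0.0147 state [-0.0675  0.1875  0.0056  0.21    0.0316] sd [0.0045 0.024  0.0026 0.0059 0.0006]
pred th [-0.046 -0.026 -0.018 -0.023 -0.034 -0.042 -0.043 -0.039] v [ 0.222  0.162  0.014 -0.097 -0.107 -0.05   0.019  0.062]
Lfull [ 0.11 -0.14 -0.39 -0.32 -0.07  0.11  0.15  0.1  -0.   -0.08 -0.06 -0.04
 -0.04 -0.04 -0.05]
L [ 0.113 -0.137 -0.387]
[[3.7, 21.5, 5.3], [3.8, 22.1, -0.6], [3.7, 21.3, -6.3]]
[[-8.28, 1.44, 0], [-8.28, 1.44, 0], [-8.28, 1.44, 0]]
```

```bash
cp st_c.npz st.npz
python3 - <<'E'
s=open("c.py").read()
i=s.index("    f=lambda u:np.r_");j=s.index("\n",i)
s=s[:i]+'''    r=mu[0]+np.clip(ref-mu[0],-T*tt,T*tt)   # T: slew of the reference, rad/s
    def f(u):
        y=fut(u);return np.r_[5*(y[:,0]-r),1.*y[:,1],10*(y[-1,0]-r[-1]),10*y[-1,1],.5*u]'''+s[j:]
open("c.py","w").write(s)
E
python3 c.py -1 mpc 0 3 9
```

```text
t 9.40 meas -0.067 pred -0.067 n 0 | Lcmd 0.363 Lpos 0.411 Lrot 0.311 r 87.0 x -97.6
F [-2.7 -1.8  9.8] w 0.0147 state [-0.0675  0.1875  0.0056  0.21    0.0316] sd [0.0045 0.024  0.0026 0.0059 0.0006]
pred th [-0.046 -0.026 -0.013 -0.006 -0.003 -0.002 -0.001 -0.001] v [0.222 0.166 0.098 0.048 0.021 0.009 0.004 0.003]
Lfull [ 0.11 -0.13 -0.18 -0.16 -0.11 -0.08 -0.06 -0.05 -0.05 -0.05 -0.05 -0.05
 -0.05 -0.05 -0.05]
L [ 0.113 -0.127 -0.184]
[[3.7, 21.5, 5.3], [3.6, 21.1, -0.4], [0.6, 3.2, -0.7]]
[[-8.28, 1.44, 0], [-8.28, 1.44, 0], [-8.28, 1.44, 0]]
```

Much smoother.

Call:
apply_moves:
  fingers: [0, 0, 0]
  offset:
    - [3.7, 21.5, 5.3]
    - [3.6, 21.1, -0.4]
    - [0.6, 3.2, -0.7]
  dr:
    - [-8.28, 1.44, 0]
    - [-8.28, 1.44, 0]
    - [-8.28, 1.44, 0]

```text
clock: 9.7
position: [0.5198, -0.0246, 0.2647]
tool_rot: [0.087, 0.994, -0.071, -0.001]
force: [-1.3, 3.5, -3.3]
gripper_width: 0.0143
grip_force: 41.3
```

```bash
python3 c.py 3 mpc 0 3 9
```

```text
[(np.float64(0.004769406565958788), np.int64(656)), (np.float64(-0.014210630850225073), np.int64(227))]
t 9.70 meas -0.031 pred -0.013 n 2223 | Lcmd -0.184 Lpos -0.179 Lrot -0.141 r 86.1 x -97.3
F [-1.3  3.5 -3.3] w 0.0143 state [-0.0287  0.0073  0.0031  0.2106  0.0317] sd [0.0046 0.0235 0.0025 0.0059 0.0006]
pred th [-0.027 -0.022 -0.015 -0.009 -0.005 -0.003 -0.002 -0.001] v [0.036 0.065 0.066 0.051 0.032 0.018 0.009 0.005]
Lfull [ 0.07  0.07 -0.   -0.05 -0.06 -0.06 -0.05 -0.04 -0.03 -0.03 -0.03 -0.03
 -0.03 -0.03 -0.03]
L [ 0.066  0.066 -0.   ]
[[-3.8, -22.1, 1.3], [0.1, 0.9, 0.0], [1.0, 5.4, 0.2]]
[[8.28, -1.44, 0.0], [3.15, -0.55, 0.0], [-3.74, 0.65, 0]]
```

Call:
apply_moves:
  fingers: [0, 0, 0]
  offset:
    - [-3.8, -22.1, 1.3]
    - [0.1, 0.9, 0]
    - [1.0, 5.4, 0.2]
  dr:
    - [8.28, -1.44, 0]
    - [3.15, -0.55, 0]
    - [-3.74, 0.65, 0]

```text
clock: 10.05
position: [0.5168, -0.0427, 0.2669]
tool_rot: [0.089, 0.996, 0.0, 0.005]
force: [-3.4, 3.9, 9.2]
gripper_width: 0.0144
grip_force: 42.0
```

```bash
python3 c.py 3 mpc 0 3 9
```

```text
[(np.float64(0.005866169517406793), np.int64(666)), (np.float64(-0.018966753781075818), np.int64(220))]
t 10.05 meas -0.018 pred -0.015 n 2192 | Lcmd -0.000 Lpos 0.035 Lrot 0.001 r 87.0 x -97.2
F [-3.4  3.9  9.2] w 0.0144 state [-0.0154  0.0559  0.0026  0.2106  0.0317] sd [0.0047 0.0225 0.0024 0.0059 0.0006]
pred th [-0.01  -0.006 -0.004 -0.002 -0.001 -0.001 -0.    -0.   ] v [0.047 0.034 0.021 0.012 0.006 0.003 0.002 0.001]
Lfull [-0.03 -0.04 -0.05 -0.04 -0.03 -0.03 -0.02 -0.02 -0.02 -0.02 -0.02 -0.02
 -0.02 -0.02 -0.02]
L [-0.028 -0.045 -0.047]
[[0.3, 2.3, -0.0], [0.3, 1.3, -0.1], [0.0, 0.2, -0.0]]
[[-1.58, 0.27, 0], [-0.99, 0.17, 0], [-0.1, 0.02, 0]]
```

Call:
apply_moves:
  fingers: [0, 0, 0]
  offset:
    - [0.3, 2.3, 0]
    - [0.3, 1.3, -0.1]
    - [0, 0.2, 0]
  dr:
    - [-1.58, 0.27, 0]
    - [-0.99, 0.17, 0]
    - [-0.1, 0.02, 0]

```text
clock: 10.4
position: [0.5178, -0.0364, 0.2667]
tool_rot: [0.086, 0.996, -0.024, 0.003]
force: [-2.3, 3.4, 10.1]
gripper_width: 0.0142
grip_force: 42.1
```

```bash
python3 c.py 3 mpc 0 4 9
```

```text
[(np.float64(0.001243130031828006), np.int64(705)), (np.float64(-0.004928885619220225), np.int64(236))]
t 10.40 meas -0.000 pred -0.004 n 2256 | Lcmd -0.047 Lpos -0.039 Lrot -0.047 r 86.7 x -97.2
F [-2.3  3.4 10.1] w 0.0142 state [0.0008 0.025  0.003  0.2108 0.0317] sd [0.0047 0.0224 0.0024 0.006  0.0006]
pred th [0.002 0.002 0.002 0.001 0.    0.    0.    0.   ] v [ 0.007 -0.005 -0.007 -0.006 -0.004 -0.002 -0.001 -0.   ]
Lfull [-0.07 -0.05 -0.03 -0.02 -0.02 -0.02 -0.02 -0.02 -0.02 -0.02 -0.02 -0.02
 -0.02 -0.02 -0.02]
L [-0.071 -0.054 -0.035 -0.024]
[[0.4, 2.0, -0.1], [-0.3, -1.4, 0.1], [-0.3, -1.6, 0.0], [-0.1, -0.9, 0.1]]
[[-1.38, 0.24, 0], [0.99, -0.17, 0.0], [1.08, -0.19, 0.0], [0.59, -0.1, 0.0]]
```

Call:
apply_moves:
  fingers: [0, 0, 0, 0]
  offset:
    - [0.4, 2.0, -0.1]
    - [-0.3, -1.4, 0.1]
    - [-0.3, -1.6, 0]
    - [-0.1, -0.9, 0.1]
  dr:
    - [-1.38, 0.24, 0]
    - [0.99, -0.17, 0]
    - [1.08, -0.19, 0]
    - [0.59, -0.1, 0]

```text
clock: 10.85
position: [0.5174, -0.0386, 0.2668]
tool_rot: [0.086, 0.996, -0.012, 0.004]
force: [-2.3, 3.5, 10.3]
gripper_width: 0.0145
grip_force: 42.1
```

```bash
python3 c.py 4 mpc 0 5 9
```

```text
[(np.float64(0.00540828950780865), np.int64(682)), (np.float64(-0.01485612947857699), np.int64(230))]
t 10.85 meas 0.005 pred 0.001 n 2274 | Lcmd -0.024 Lpos -0.012 Lrot -0.023 r 86.8 x -97.2
F [-2.3  3.5 10.3] w 0.0145 state [0.0052 0.0072 0.0035 0.211  0.0317] sd [0.0047 0.0223 0.0024 0.006  0.0006]
pred th [0.005 0.004 0.003 0.002 0.001 0.    0.    0.   ] v [-0.006 -0.013 -0.014 -0.01  -0.006 -0.003 -0.002 -0.001]
Lfull [-0.06 -0.05 -0.03 -0.02 -0.02 -0.02 -0.02 -0.03 -0.03 -0.03 -0.03 -0.03
 -0.03 -0.03 -0.03]
L [-0.064 -0.052 -0.034 -0.023 -0.021]
[[0.6, 3.3, -0.2], [-0.2, -1.0, 0.1], [-0.3, -1.4, 0.0], [-0.1, -0.9, 0.1], [-0.1, -0.2, -0.0]]
[[-2.27, 0.39, 0], [0.69, -0.12, 0.0], [1.08, -0.19, 0.0], [0.59, -0.1, 0.0], [0.1, -0.02, 0.0]]
```

Call:
apply_moves:
  fingers: [0, 0, 0, 0, 0]
  offset:
    - [0.6, 3.3, -0.2]
    - [-0.2, -1.0, 0.1]
    - [-0.3, -1.4, 0]
    - [-0.1, -0.9, 0.1]
    - [-0.1, -0.2, 0]
  dr:
    - [-2.27, 0.39, 0]
    - [0.69, -0.12, 0]
    - [1.08, -0.19, 0]
    - [0.59, -0.1, 0]
    - [0.1, -0.02, 0]

```text
clock: 11.4
position: [0.5174, -0.039, 0.2668]
tool_rot: [0.086, 0.996, -0.01, 0.004]
force: [-2.8, 2.8, 10.7]
gripper_width: 0.0146
grip_force: 42.1
```

```bash
python3 c.py 5 mpc 0 5 9
```

```text
[(np.float64(0.00452889604915551), np.int64(670)), (np.float64(-0.013944650021117746), np.int64(230))]
t 11.40 meas 0.004 pred 0.001 n 2211 | Lcmd -0.021 Lpos -0.008 Lrot -0.020 r 86.8 x -97.2
F [-2.8  2.8 10.7] w 0.0146 state [0.0044 0.0051 0.0038 0.2112 0.0317] sd [0.0046 0.0228 0.0024 0.0059 0.0006]
pred th [0.004 0.004 0.002 0.001 0.001 0.    0.    0.   ] v [-0.005 -0.011 -0.011 -0.008 -0.005 -0.003 -0.001 -0.001]
Lfull [-0.06 -0.05 -0.04 -0.03 -0.02 -0.03 -0.03 -0.03 -0.03 -0.03 -0.03 -0.03
 -0.03 -0.03 -0.03]
L [-0.058 -0.05  -0.036 -0.027 -0.025]
[[0.6, 3.0, -0.2], [-0.1, -0.6, 0.1], [-0.2, -1.2, 0.0], [-0.2, -0.7, 0.1], [0, -0.2, -0.0]]
[[-2.07, 0.36, 0], [0.39, -0.07, 0.0], [0.89, -0.15, 0.0], [0.49, -0.09, 0.0], [0.1, -0.02, 0.0]]
```

Steady, so I'll lengthen the cycles.

Call:
apply_moves:
  fingers: [0, 0, 0, 0, 0]
  offset:
    - [0.6, 3.0, -0.2]
    - [-0.1, -0.6, 0.1]
    - [-0.2, -1.2, 0]
    - [-0.2, -0.7, 0.1]
    - [0, -0.2, 0]
  dr:
    - [-2.07, 0.36, 0]
    - [0.39, -0.07, 0]
    - [0.89, -0.15, 0]
    - [0.49, -0.09, 0]
    - [0.1, -0.02, 0]

```text
clock: 11.95
position: [0.5174, -0.0386, 0.2668]
tool_rot: [0.086, 0.996, -0.012, 0.004]
force: [-3.6, 3.5, 11.2]
gripper_width: 0.0148
grip_force: 42.2
```

```bash
python3 c.py 5 mpc 0 7 9
```

```text
[(np.float64(0.00648603318348597), np.int64(674)), (np.float64(-0.017418928440793912), np.int64(233))]
t 11.95 meas 0.002 pred 0.001 n 2253 | Lcmd -0.025 Lpos -0.013 Lrot -0.023 r 86.8 x -97.2
F [-3.6  3.5 11.2] w 0.0148 state [ 0.0018 -0.0006  0.0039  0.2111  0.0317] sd [0.0047 0.0229 0.0024 0.0058 0.0007]
pred th [0.002 0.001 0.001 0.001 0.    0.    0.    0.   ] v [-0.003 -0.004 -0.004 -0.003 -0.002 -0.001 -0.001 -0.   ]
Lfull [-0.04 -0.04 -0.03 -0.03 -0.03 -0.03 -0.03 -0.03 -0.03 -0.03 -0.03 -0.03
 -0.03 -0.03 -0.03]
L [-0.039 -0.037 -0.033 -0.03  -0.03  -0.03  -0.031]
[[0.2, 1.1, -0.1], [0, -0.1, 0.0], [-0.1, -0.3, 0.0], [0, -0.2, 0.1], [0, -0.1, -0.0], [0, 0.0, -0.0], [0, 0.1, -0.0]]
[[-0.79, 0.14, 0], [0.1, -0.02, 0.0], [0.2, -0.03, 0.0], [0.2, -0.03, 0.0], [-0.0, 0.0, 0], [-0.0, 0.0, 0], [-0.1, 0.02, 0]]
```

Call:
apply_moves:
  fingers: [0, 0, 0, 0, 0, 0, 0]
  offset:
    - [0.2, 1.1, -0.1]
    - [0, -0.1, 0]
    - [-0.1, -0.3, 0]
    - [0, -0.2, 0.1]
    - [0, -0.1, 0]
    - [0, 0, 0]
    - [0, 0.1, 0]
  dr:
    - [-0.79, 0.14, 0]
    - [0.1, -0.02, 0]
    - [0.2, -0.03, 0]
    - [0.2, -0.03, 0]
    - [0, 0, 0]
    - [0, 0, 0]
    - [-0.1, 0.02, 0]

```text
clock: 12.7
position: [0.5175, -0.038, 0.2668]
tool_rot: [0.086, 0.996, -0.016, 0.004]
force: [-2.4, 2.2, 10.1]
gripper_width: 0.0146
grip_force: 42.1
```

```bash
python3 c.py 7 mpc 0 7 9; python3 -c "
import numpy as np,cv2
p=np.load('last.npz')['p'];cv2.imwrite('pics/lev.png',cv2.resize(p[160:370,200:400,::-1],None,fx=2.8,fy=2.8,interpolation=cv2.INTER_CUBIC))"
```

```text
[(np.float64(0.0007437329612471117), np.int64(682)), (np.float64(-0.0011019223559768571), np.int64(231))]
t 12.70 meas 0.006 pred 0.000 n 2252 | Lcmd -0.031 Lpos -0.020 Lrot -0.030 r 86.8 x -97.2
F [-2.4  2.2 10.1] w 0.0146 state [0.007  0.0157 0.0044 0.2109 0.0317] sd [0.0047 0.0245 0.0025 0.0059 0.0006]
pred th [0.008 0.006 0.004 0.003 0.001 0.001 0.    0.   ] v [-0.005 -0.018 -0.019 -0.015 -0.009 -0.005 -0.002 -0.001]
Lfull [-0.09 -0.07 -0.05 -0.03 -0.02 -0.03 -0.03 -0.03 -0.03 -0.04 -0.04 -0.04
 -0.04 -0.04 -0.04]
L [-0.093 -0.075 -0.046 -0.029 -0.025 -0.027 -0.03 ]
[[0.9, 5.1, -0.4], [-0.3, -1.5, 0.2], [-0.4, -2.4, 0.1], [-0.2, -1.3, 0.1], [-0.1, -0.4, -0.0], [0.0, 0.2, -0.0], [0.1, 0.2, -0.0]]
[[-3.45, 0.6, 0], [0.99, -0.17, 0.0], [1.67, -0.29, 0.0], [0.89, -0.15, 0.0], [0.3, -0.05, 0.0], [-0.1, 0.02, 0], [-0.2, 0.03, 0]]
```

View pics/lev.png

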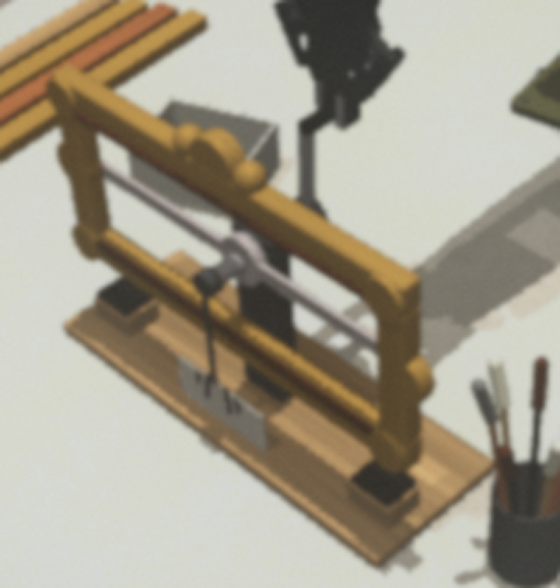

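The crop shows the frame level on the stand and both rests clear. The pointer tip at about (212,375) falls inside the marks on the plate.

Call:
apply_moves:
  fingers: [0, 0, 0, 0, 0, 0, 0]
  offset:
    - [0.9, 5.1, -0.4]
    - [-0.3, -1.5, 0.2]
    - [-0.4, -2.4, 0.1]
    - [-0.2, -1.3, 0.1]
    - [-0.1, -0.4, 0]
    - [0, 0.2, 0]
    - [0.1, 0.2, 0]
  dr:
    - [-3.45, 0.6, 0]
    - [0.99, -0.17, 0]
    - [1.67, -0.29, 0]
    - [0.89, -0.15, 0]
    - [0.3, -0.05, 0]
    - [-0.1, 0.02, 0]
    - [-0.2, 0.03, 0]

```text
clock: 13.45
position: [0.5175, -0.0382, 0.2668]
tool_rot: [0.086, 0.996, -0.015, 0.004]
force: [-3.7, 2.3, 10.7]
gripper_width: 0.0144
grip_force: 42.1
```

```bash
python3 c.py 7 mpc 0 7 9
```

```text
[(np.float64(0.0035894228810247515), np.int64(695)), (np.float64(-0.009965045186192914), np.int64(231))]
t 13.45 meas -0.009 pred 0.000 n 2262 | Lcmd -0.030 Lpos -0.017 Lrot -0.029 r 86.8 x -97.2
F [-3.7  2.3 10.7] w 0.0144 state [-0.0103 -0.0249  0.0038  0.2109  0.0317] sd [0.0046 0.0243 0.0025 0.0061 0.0007]
pred th [-0.011 -0.009 -0.006 -0.004 -0.002 -0.001 -0.001 -0.   ] v [0.008 0.027 0.029 0.022 0.013 0.007 0.003 0.002]
Lfull [ 0.06  0.03 -0.02 -0.04 -0.05 -0.05 -0.04 -0.04 -0.03 -0.03 -0.03 -0.03
 -0.03 -0.03 -0.03]
L [ 0.057  0.028 -0.016 -0.041 -0.048 -0.045 -0.04 ]
[[-1.3, -7.1, -0.1], [0.5, 2.4, 0.1], [0.6, 3.6, -0.0], [0.3, 2.1, -0.1], [0.1, 0.5, -0.0], [0, -0.2, 0.0], [-0.1, -0.5, 0.0]]
[[4.93, -0.86, 0.0], [-1.67, 0.29, 0], [-2.46, 0.43, 0], [-1.48, 0.26, 0], [-0.39, 0.07, 0], [0.2, -0.03, 0.0], [0.3, -0.05, 0.0]]
```

Call:
apply_moves:
  fingers: [0, 0, 0, 0, 0, 0, 0]
  offset:
    - [-1.3, -7.1, -0.1]
    - [0.5, 2.4, 0.1]
    - [0.6, 3.6, 0]
    - [0.3, 2.1, -0.1]
    - [0.1, 0.5, 0]
    - [0, -0.2, 0]
    - [-0.1, -0.5, 0]
  dr:
    - [4.93, -0.86, 0]
    - [-1.67, 0.29, 0]
    - [-2.46, 0.43, 0]
    - [-1.48, 0.26, 0]
    - [-0.39, 0.07, 0]
    - [0.2, -0.03, 0]
    - [0.3, -0.05, 0]

```text
clock: 14.2
position: [0.5177, -0.0371, 0.2667]
tool_rot: [0.086, 0.996, -0.02, 0.003]
force: [-2.6, 2.6, 10.4]
gripper_width: 0.0144
grip_force: 42.2
```

```bash
python3 c.py 7 mpc 0 7 9
```

```text
[(np.float64(0.0025485246930291258), np.int64(697)), (np.float64(-0.008008839217049786), np.int64(237))]
t 14.20 meas -0.000 pred -0.001 n 2276 | Lcmd -0.040 Lpos -0.030 Lrot -0.039 r 86.8 x -97.2
F [-2.6  2.6 10.4] w 0.0144 state [-1.000e-04  2.500e-03  3.900e-03  2.109e-01  3.170e-02] sd [0.0047 0.0252 0.0026 0.0062 0.0007]
pred th [ 0.  0.  0. -0. -0. -0. -0. -0.] v [ 0.001 -0.    -0.    -0.    -0.     0.     0.     0.   ]
Lfull [-0.04 -0.03 -0.03 -0.03 -0.03 -0.03 -0.03 -0.03 -0.03 -0.03 -0.03 -0.03
 -0.03 -0.03 -0.03]
L [-0.037 -0.034 -0.032 -0.031 -0.031 -0.032 -0.032]
[[0, -0.2, 0.0], [-0.1, -0.3, 0.0], [0.0, -0.1, 0.0], [0, 0, 0.0], [0, -0.1, 0.0], [0, 0.1, 0.0], [0, 0, 0.0]]
[[0.2, -0.03, 0.0], [0.2, -0.03, 0.0], [0.1, -0.02, 0.0], [-0.0, 0.0, 0], [-0.0, 0.0, 0], [-0.0, 0.0, 0], [-0.0, 0.0, 0]]
```

Call:
apply_moves:
  fingers: [0, 0, 0, 0, 0, 0, 0]
  offset:
    - [0, -0.2, 0]
    - [-0.1, -0.3, 0]
    - [0, -0.1, 0]
    - [0, 0, 0]
    - [0, -0.1, 0]
    - [0, 0.1, 0]
    - [0, 0, 0]
  dr:
    - [0.2, -0.03, 0]
    - [0.2, -0.03, 0]
    - [0.1, -0.02, 0]
    - [0, 0, 0]
    - [0, 0, 0]
    - [0, 0, 0]
    - [0, 0, 0]

```text
clock: 14.95
position: [0.5175, -0.0379, 0.2668]
tool_rot: [0.086, 0.996, -0.015, 0.003]
force: [-3.6, 2.1, 11.4]
gripper_width: 0.0144
grip_force: 42.2
```

```bash
python3 c.py 7 mpc 0 7 9
```

```text
[(np.float64(0.003019189227530321), np.int64(676)), (np.float64(-0.008351805908084587), np.int64(226))]
t 14.95 meas 0.006 pred 0.000 n 2233 | Lcmd -0.032 Lpos -0.020 Lrot -0.030 r 86.8 x -97.2
F [-3.6  2.1 11.4] w 0.0144 state [0.0072 0.0167 0.0044 0.2107 0.0317] sd [0.0048 0.0248 0.0025 0.0062 0.0006]
pred th [0.008 0.007 0.004 0.003 0.001 0.001 0.    0.   ] v [-0.005 -0.019 -0.02  -0.015 -0.009 -0.005 -0.002 -0.001]
Lfull [-0.1  -0.08 -0.05 -0.03 -0.02 -0.03 -0.03 -0.03 -0.03 -0.03 -0.04 -0.04
 -0.04 -0.04 -0.04]
L [-0.096 -0.076 -0.046 -0.029 -0.024 -0.026 -0.029]
[[0.9, 5.2, -0.3], [-0.3, -1.6, 0.1], [-0.4, -2.4, 0.2], [-0.2, -1.5, 0.1], [-0.1, -0.4, -0.0], [0.0, 0.2, -0.0], [0.1, 0.3, -0.0]]
[[-3.65, 0.63, 0], [1.08, -0.19, 0.0], [1.77, -0.31, 0.0], [0.99, -0.17, 0.0], [0.2, -0.03, 0.0], [-0.1, 0.02, 0], [-0.2, 0.03, 0]]
```

Call:
apply_moves:
  fingers: [0, 0, 0, 0, 0, 0, 0]
  offset:
    - [0.9, 5.2, -0.3]
    - [-0.3, -1.6, 0.1]
    - [-0.4, -2.4, 0.2]
    - [-0.2, -1.5, 0.1]
    - [-0.1, -0.4, 0]
    - [0, 0.2, 0]
    - [0.1, 0.3, 0]
  dr:
    - [-3.65, 0.63, 0]
    - [1.08, -0.19, 0]
    - [1.77, -0.31, 0]
    - [0.99, -0.17, 0]
    - [0.2, -0.03, 0]
    - [-0.1, 0.02, 0]
    - [-0.2, 0.03, 0]

```text
clock: 15.7
position: [0.5175, -0.0383, 0.2668]
tool_rot: [0.086, 0.996, -0.015, 0.003]
force: [-2.2, 2.3, 10.2]
gripper_width: 0.0143
grip_force: 42.2
```

```bash
python3 c.py 7 mpc 0 7 9
```

```text
[(np.float64(0.0026095754501713245), np.int64(701)), (np.float64(-0.008147643573212808), np.int64(221))]
t 15.70 meas -0.014 pred 0.000 n 2273 | Lcmd -0.029 Lpos -0.016 Lrot -0.029 r 86.8 x -97.2
F [-2.2  2.3 10.2] w 0.0143 state [-0.0163 -0.0385  0.0034  0.2109  0.0317] sd [0.0047 0.0247 0.0026 0.0059 0.0007]
pred th [-0.018 -0.015 -0.01  -0.006 -0.003 -0.002 -0.001 -0.   ] v [0.012 0.043 0.046 0.034 0.021 0.011 0.005 0.003]
Lfull [ 0.11  0.06 -0.   -0.04 -0.05 -0.05 -0.04 -0.03 -0.03 -0.03 -0.03 -0.03
 -0.03 -0.03 -0.03]
L [ 0.11   0.064 -0.004 -0.044 -0.054 -0.05  -0.041]
[[-2.0, -11.4, -0.5], [0.6, 3.7, 0.3], [1.0, 5.6, 0.2], [0.6, 3.3, -0.1], [0.1, 0.8, -0.0], [0, -0.4, -0.0], [-0.2, -0.6, 0.0]]
[[7.88, -1.37, 0.0], [-2.56, 0.44, 0], [-3.94, 0.68, 0], [-2.17, 0.38, 0], [-0.59, 0.1, 0], [0.2, -0.03, 0.0], [0.49, -0.09, 0.0]]
```

Call:
apply_moves:
  fingers: [0, 0, 0, 0, 0, 0, 0]
  offset:
    - [-2.0, -11.4, -0.5]
    - [0.6, 3.7, 0.3]
    - [1.0, 5.6, 0.2]
    - [0.6, 3.3, -0.1]
    - [0.1, 0.8, 0]
    - [0, -0.4, 0]
    - [-0.2, -0.6, 0]
  dr:
    - [7.88, -1.37, 0]
    - [-2.56, 0.44, 0]
    - [-3.94, 0.68, 0]
    - [-2.17, 0.38, 0]
    - [-0.59, 0.1, 0]
    - [0.2, -0.03, 0]
    - [0.49, -0.09, 0]

```text
clock: 16.45
position: [0.5178, -0.0379, 0.2665]
tool_rot: [0.086, 0.996, -0.022, 0.003]
force: [-1.4, -0.5, 8.8]
gripper_width: 0.0147
grip_force: 42.3
```

```bash
python3 c.py 7 mpc 0 5 9; cp st.npz st_d.npz; echo; python3 c.py -1 mpc 0.23 4 0.15
```

```text
[(np.float64(0.0011995153016685046), np.int64(689)), (np.float64(-0.0009182058409231902), np.int64(239))]
t 16.45 meas 0.023 pred -0.001 n 2267 | Lcmd -0.041 Lpos -0.021 Lrot -0.043 r 86.5 x -97.0
F [-1.4 -0.5  8.8] w 0.0147 state [0.0257 0.0625 0.0049 0.2109 0.0317] sd [0.0046 0.0246 0.0025 0.0055 0.0007]
pred th [0.028 0.023 0.016 0.009 0.005 0.003 0.001 0.001] v [-0.019 -0.069 -0.073 -0.055 -0.034 -0.018 -0.009 -0.004]
Lfull [-0.26 -0.19 -0.08 -0.01  0.   -0.01 -0.02 -0.03 -0.04 -0.04 -0.04 -0.04
 -0.04 -0.04 -0.04]
L [-0.261 -0.187 -0.078 -0.015  0.002]
[[3.3, 18.9, -3.0], [-1.2, -7.1, 1.6], [-1.5, -8.9, 1.2], [-0.9, -5.1, 0.3], [-0.3, -1.4, -0.0]]
[[-8.28, 1.44, 0], [0.1, -0.02, 0.0], [6.21, -1.08, 0.0], [3.45, -0.6, 0.0], [0.99, -0.17, 0.0]]

t 16.50 meas 0.026 pred 0.026 n 0 | Lcmd -0.041 Lpos -0.018 Lrot -0.043 r 86.5 x -97.0
F [-1.4 -1.4  9.3] w 0.0145 state [0.0257 0.0625 0.0049 0.2109 0.0317] sd [0.0046 0.0246 0.0025 0.0055 0.0007]
pred th [0.035 0.049 0.065 0.082 0.099 0.115 0.13  0.145] v [0.117 0.157 0.171 0.169 0.162 0.155 0.151 0.148]
Lfull [ 0.09  0.05 -0.02 -0.07 -0.1  -0.11 -0.12 -0.13 -0.14 -0.15 -0.16 -0.19
 -0.23 -0.29 -0.34]
L [ 0.086  0.046 -0.024 -0.075]
[[-1.2, -6.9, -0.3], [0.6, 3.3, 0.2], [1.0, 5.7, 0.1], [0.7, 4.2, -0.2]]
[[4.73, -0.82, 0.0], [-2.17, 0.38, 0], [-4.04, 0.7, 0], [-2.86, 0.5, 0]]
```

Call:
apply_moves:
  fingers: [0, 0, 0, 0]
  offset:
    - [-1.2, -6.9, -0.3]
    - [0.6, 3.3, 0.2]
    - [1.0, 5.7, 0.1]
    - [0.7, 4.2, -0.2]
  dr:
    - [4.73, -0.82, 0]
    - [-2.17, 0.38, 0]
    - [-4.04, 0.7, 0]
    - [-2.86, 0.5, 0]

```text
clock: 16.9
position: [0.5188, -0.0319, 0.266]
tool_rot: [0.087, 0.994, -0.061, -0.0]
force: [-0.6, -1.0, 6.4]
gripper_width: 0.0142
grip_force: 41.9
```

```bash
python3 c.py 4 mpc 0.23 3 0.14
```

```text
[(np.float64(0.003932995350779684), np.int64(662)), (np.float64(-0.011503370311931892), np.int64(232))]
t 16.90 meas 0.065 pred 0.082 n 2216 | Lcmd -0.075 Lpos -0.092 Lrot -0.122 r 86.4 x -97.0
F [-0.6 -1.   6.4] w 0.0142 state [0.0719 0.1161 0.0029 0.2104 0.0317] sd [0.0047 0.0232 0.0024 0.0055 0.0007]
pred th [0.084 0.098 0.112 0.126 0.141 0.155 0.168 0.181] v [0.129 0.141 0.145 0.144 0.141 0.138 0.134 0.127]
Lfull [-0.03 -0.04 -0.07 -0.09 -0.11 -0.12 -0.13 -0.15 -0.17 -0.19 -0.21 -0.22
 -0.23 -0.22 -0.23]
L [-0.032 -0.044 -0.07 ]
[[-0.6, -3.5, 0.1], [0.2, 1.0, 0.0], [0.3, 2.1, -0.1]]
[[2.46, -0.43, 0.0], [-0.69, 0.12, 0], [-1.48, 0.26, 0]]
```

Call:
apply_moves:
  fingers: [0, 0, 0]
  offset:
    - [-0.6, -3.5, 0.1]
    - [0.2, 1.0, 0]
    - [0.3, 2.1, -0.1]
  dr:
    - [2.46, -0.43, 0]
    - [-0.69, 0.12, 0]
    - [-1.48, 0.26, 0]

```text
clock: 17.25
position: [0.5187, -0.0327, 0.266]
tool_rot: [0.087, 0.995, -0.058, 0.0]
force: [-1.1, -1.2, 7.0]
gripper_width: 0.0143
grip_force: 42.1
```

```bash
python3 c.py 3 mpc 0.23 3 0.14
```

```text
[(np.float64(0.0037349585827942938), np.int64(649)), (np.float64(-0.00840857568768145), np.int64(246))]
t 17.25 meas 0.109 pred 0.112 n 2175 | Lcmd -0.070 Lpos -0.083 Lrot -0.115 r 86.3 x -97.0
F [-1.1 -1.2  7. ] w 0.0143 state [0.1159 0.1383 0.0025 0.2105 0.0316] sd [0.0047 0.0227 0.0024 0.0055 0.0007]
pred th [0.13  0.144 0.157 0.171 0.183 0.195 0.206 0.214] v [0.139 0.137 0.135 0.132 0.125 0.114 0.097 0.074]
Lfull [-0.09 -0.1  -0.12 -0.13 -0.15 -0.17 -0.19 -0.21 -0.22 -0.22 -0.21 -0.2
 -0.19 -0.19 -0.19]
L [-0.09  -0.104 -0.115]
[[0.3, 1.6, -0.1], [0.2, 1.2, -0.2], [0.2, 0.9, -0.1]]
[[-1.18, 0.21, 0], [-0.69, 0.12, 0], [-0.69, 0.12, 0]]
```

Call:
apply_moves:
  fingers: [0, 0, 0]
  offset:
    - [0.3, 1.6, -0.1]
    - [0.2, 1.2, -0.2]
    - [0.2, 0.9, -0.1]
  dr:
    - [-1.18, 0.21, 0]
    - [-0.69, 0.12, 0]
    - [-0.69, 0.12, 0]

```text
clock: 17.6
position: [0.5194, -0.0284, 0.2654]
tool_rot: [0.086, 0.993, -0.08, -0.002]
force: [-1.5, 1.0, 7.3]
gripper_width: 0.0144
grip_force: 42.2
```

```bash
python3 c.py 3 mpc 0.25 3 0.11
```

```text
[(np.float64(0.0013678169130081862), np.int64(641)), (np.float64(-0.00458786905316595), np.int64(258))]
t 17.60 meas 0.156 pred 0.157 n 2203 | Lcmd -0.115 Lpos -0.134 Lrot -0.161 r 86.2 x -97.0
F [-1.5  1.   7.3] w 0.0144 state [0.1623 0.1307 0.0024 0.2103 0.0316] sd [0.0046 0.0223 0.0024 0.0055 0.0007]
pred th [0.175 0.186 0.196 0.206 0.215 0.225 0.232 0.239] v [0.116 0.105 0.101 0.098 0.095 0.087 0.073 0.055]
Lfull [-0.16 -0.16 -0.15 -0.15 -0.16 -0.18 -0.2  -0.22 -0.23 -0.22 -0.21 -0.2
 -0.2  -0.2  -0.2 ]
L [-0.159 -0.16  -0.153]
[[0.6, 3.5, -0.5], [0.0, 0.1, 0.0], [-0.1, -0.5, 0.1]]
[[-2.46, 0.43, 0], [-0.0, 0.0, 0], [0.3, -0.05, 0.0]]
```

Call:
apply_moves:
  fingers: [0, 0, 0]
  offset:
    - [0.6, 3.5, -0.5]
    - [0, 0.1, 0]
    - [-0.1, -0.5, 0.1]
  dr:
    - [-2.46, 0.43, 0]
    - [0, 0, 0]
    - [0.3, -0.05, 0]

```text
clock: 17.95
position: [0.52, -0.025, 0.2648]
tool_rot: [0.086, 0.991, -0.099, -0.004]
force: [-0.1, 0.3, 6.8]
gripper_width: 0.0146
grip_force: 42.1
```

```bash
python3 c.py 3 mpc 0.258 3 0.1
```

```text
[(np.float64(0.0030093946055698255), np.int64(619)), (np.float64(-0.0075440938895277015), np.int64(243))]
t 17.95 meas 0.198 pred 0.196 n 2099 | Lcmd -0.153 Lpos -0.175 Lrot -0.198 r 86.1 x -97.0
F [-0.1  0.3  6.8] w 0.0146 state [0.2027 0.1042 0.0026 0.2103 0.0316] sd [0.0047 0.0225 0.0025 0.0054 0.0007]
pred th [0.213 0.222 0.231 0.238 0.245 0.25  0.253 0.255] v [0.097 0.09  0.082 0.072 0.058 0.042 0.027 0.016]
Lfull [-0.17 -0.18 -0.19 -0.2  -0.22 -0.23 -0.23 -0.22 -0.21 -0.21 -0.2  -0.2
 -0.2  -0.2  -0.2 ]
L [-0.172 -0.179 -0.187]
[[0.3, 1.5, -0.2], [0.1, 0.5, -0.1], [0.1, 0.6, -0.2]]
[[-1.08, 0.19, 0], [-0.3, 0.05, 0], [-0.49, 0.09, 0]]
```

Call:
apply_moves:
  fingers: [0, 0, 0]
  offset:
    - [0.3, 1.5, -0.2]
    - [0.1, 0.5, -0.1]
    - [0.1, 0.6, -0.2]
  dr:
    - [-1.08, 0.19, 0]
    - [-0.3, 0.05, 0]
    - [-0.49, 0.09, 0]

```text
clock: 18.3
position: [0.5204, -0.0226, 0.2643]
tool_rot: [0.086, 0.99, -0.115, -0.005]
force: [-0.2, 0.7, 6.5]
gripper_width: 0.0143
grip_force: 42.1
```

```bash
python3 c.py 3 mpc 0.28 4 0.1
```

```text
[(np.float64(-0.000299707309456353), np.int64(591)), (np.float64(0.00027918523803879944), np.int64(261))]
t 18.30 meas 0.241 pred 0.231 n 2082 | Lcmd -0.187 Lpos -0.203 Lrot -0.232 r 86.0 x -97.0
F [-0.2  0.7  6.5] w 0.0143 state [0.2457 0.1122 0.0038 0.2108 0.0316] sd [0.0046 0.0225 0.0026 0.0053 0.0007]
pred th [0.257 0.262 0.262 0.262 0.262 0.262 0.262 0.262] v [0.104 0.    0.    0.    0.    0.    0.    0.   ]
Lfull [-0.21 -0.21 -0.21 -0.21 -0.21 -0.21 -0.21 -0.21 -0.21 -0.21 -0.21 -0.21
 -0.21 -0.21 -0.21]
L [-0.213 -0.213 -0.213 -0.213]
[[0.4, 2.2, -0.4], [0, 0, 0.0], [0, 0, 0.0], [0, 0, 0.0]]
[[-1.48, 0.26, 0], [-0.0, 0.0, 0], [-0.0, 0.0, 0], [-0.0, 0.0, 0]]
```

Call:
apply_moves:
  fingers: [0, 0, 0, 0]
  offset:
    - [0.4, 2.2, -0.4]
    - [0, 0, 0]
    - [0, 0, 0]
    - [0, 0, 0]
  dr:
    - [-1.48, 0.26, 0]
    - [0, 0, 0]
    - [0, 0, 0]
    - [0, 0, 0]

```text
clock: 18.75
position: [0.5208, -0.0204, 0.2637]
tool_rot: [0.086, 0.988, -0.128, -0.006]
force: [-0.2, 0.1, 6.8]
gripper_width: 0.014
grip_force: 42.0
```

```bash
python3 c.py 4 ramp 0.46 10
```

```text
[(np.float64(-0.0005462527319713456), np.int64(536)), (np.float64(0.0010621609329221657), np.int64(259))]
t 18.75 meas 0.260 pred 0.261 n 1952 | Lcmd -0.213 Lpos -0.230 Lrot -0.257 r 86.0 x -97.0
F [-0.2  0.1  6.8] w 0.014 state [ 0.2609 -0.0053  0.004   0.2109  0.0316] sd [0.0016 0.0115 0.0032 0.0054 0.0007]
pred th [0.261 0.262 0.262 0.262 0.262 0.262 0.262 0.262 0.262 0.262] v [0.013 0.    0.    0.    0.    0.    0.    0.    0.    0.   ]
Lfull [-0.17 -0.12 -0.08 -0.03  0.02  0.06  0.11  0.15  0.2   0.25]
L [-0.167 -0.121 -0.075 -0.029  0.017  0.063  0.109  0.155  0.201  0.247]
[[-0.7, -3.7, 0.7], [-0.6, -3.7, 0.6], [-0.7, -3.8, 0.4], [-0.6, -3.8, 0.2], [-0.7, -3.7, -0.0], [-0.6, -3.8, -0.2], [-0.7, -3.7, -0.3], [-0.6, -3.7, -0.5], [-0.7, -3.7, -0.7], [-0.6, -3.7, -0.8]]
[[2.56, -0.44, 0.0], [2.66, -0.46, 0.0], [2.56, -0.44, 0.0], [2.56, -0.44, 0.0], [2.66, -0.46, 0.0], [2.56, -0.44, 0.0], [2.56, -0.44, 0.0], [2.66, -0.46, 0.0], [2.56, -0.44, 0.0], [2.56, -0.44, 0.0]]
```

The frame is down softly on the right rest. I'll bring the lever to its neutral lean, then release.

Call:
apply_moves:
  fingers: [0, 0, 0, 0, 0, 0, 0, 0, 0, 0]
  offset:
    - [-0.7, -3.7, 0.7]
    - [-0.6, -3.7, 0.6]
    - [-0.7, -3.8, 0.4]
    - [-0.6, -3.8, 0.2]
    - [-0.7, -3.7, 0]
    - [-0.6, -3.8, -0.2]
    - [-0.7, -3.7, -0.3]
    - [-0.6, -3.7, -0.5]
    - [-0.7, -3.7, -0.7]
    - [-0.6, -3.7, -0.8]
  dr:
    - [2.56, -0.44, 0]
    - [2.66, -0.46, 0]
    - [2.56, -0.44, 0]
    - [2.56, -0.44, 0]
    - [2.66, -0.46, 0]
    - [2.56, -0.44, 0]
    - [2.56, -0.44, 0]
    - [2.66, -0.46, 0]
    - [2.56, -0.44, 0]
    - [2.56, -0.44, 0]

```text
clock: 19.8
position: [0.5142, -0.0588, 0.2649]
tool_rot: [0.086, 0.991, 0.1, 0.013]
force: [-3.8, -3.5, 11.9]
gripper_width: 0.014
grip_force: 42.6
```

Call:
apply_moves:
  fingers: [1, 1, 1, 1, 1, 1, 1, 1, 1, 1]
  offset:
    - [0, 0, 0]
    - [0, 0, 0]
    - [0, 0, 0]
    - [0, 0, 0]
    - [0, 0, 0]
    - [0, 0, 0]
    - [0, 0, 0]
    - [0, 0, 0]
    - [0, 0, 0]
    - [0, 0, 0]
  dr:
    - [0, 0, 0]
    - [0, 0, 0]
    - [0, 0, 0]
    - [0, 0, 0]
    - [0, 0, 0]
    - [0, 0, 0]
    - [0, 0, 0]
    - [0, 0, 0]
    - [0, 0, 0]
    - [0, 0, 0]

```text
clock: 20.8
position: [0.5135, -0.0573, 0.2615]
tool_rot: [0.086, 0.991, 0.1, 0.011]
force: [-0.2, 0.0, 0.7]
gripper_width: 0.0854
grip_force: 0.0
```

```bash
python3 -c "
from h import *
o=robot.get_obs();p,d=robot.capture('scene');print(o['clock'],tilt(p,d),o['gripper_width'],Ro.from_quat(o['tool_rot']).as_matrix()[:,2],o['position'])
p,d=robot.capture('wrist');cv2.imwrite('pics/w2.png',p[:,:,::-1])"
```

```text
20.8 0.2638260336132157 0.08536520539417558 [ 0.03943002  0.19660782 -0.97968905] [ 0.51348115 -0.0572898   0.26151792]
```

View pics/w2.png

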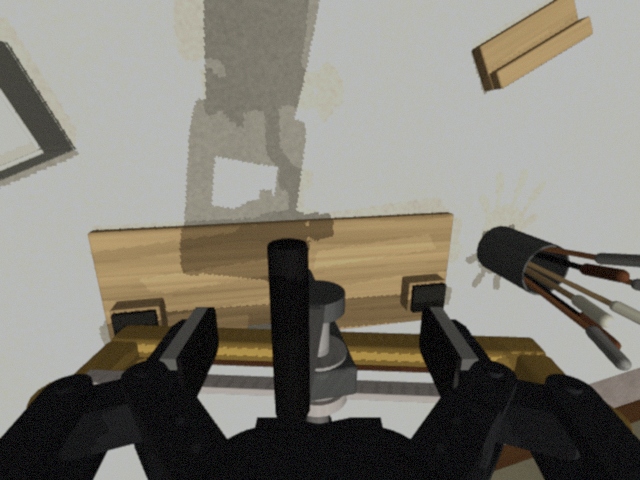

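The wrist view shows the bar free between the open fingers at (288,330), with the frame resting on the right. I'll retreat along the tool axis.

Call:
apply_moves:
  fingers: [1, 1, 1, 1, 1, 1, 1, 1, 1]
  offset:
    - [-0.8, -3.9, 19.6]
    - [-1.2, -5.9, 29.4]
    - [-1.2, -5.9, 29.4]
    - [-1.2, -5.9, 29.4]
    - [-1.2, -5.9, 29.4]
    - [-20, 0, 20]
    - [-20, 0, 20]
    - [0, 0, 0]
    - [0, 0, 0]
  dr:
    - [0, 0, 0]
    - [0, 0, 0]
    - [0, 0, 0]
    - [0, 0, 0]
    - [0, 0, 0]
    - [0, 0, 0]
    - [0, 0, 0]
    - [0, 0, 0]
    - [0, 0, 0]

```text
clock: 21.8
position: [0.4681, -0.0849, 0.4389]
tool_rot: [0.087, 0.991, 0.1, 0.012]
force: [0.5, 0.5, -0.1]
gripper_width: 0.0856
grip_force: 0.0
```

```bash
python3 -c "
from h import *
t=[]
for i in range(3):
  o=robot.get_obs();p,d=robot.capture('scene');t.append(tilt(p,d))
print(o['clock'],t,o['force'],o['position'])
p,d=robot.capture('top');a=np.load('top0.npz')['p']
cv2.imwrite('pics/end.png',np.hstack([a[100:340,150:480],p[100:340,150:480]])[:,:,::-1])"
```

```text
21.9 [np.float64(0.26869038906013853), np.float64(0.27121595901613604), np.float64(0.2710059971524088)] [ 0.12668818 -0.72884958 -0.15857945] [ 0.46805096 -0.08468813  0.43700074]
```

View pics/end.png

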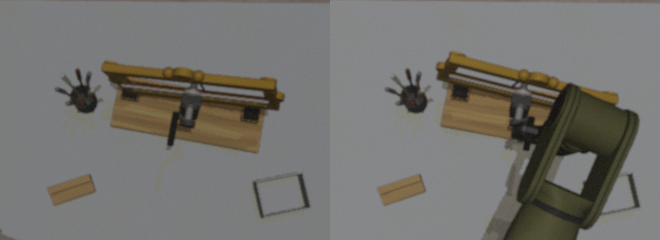

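The before/after top view shows the tin (410,98 in the right half), offcut and tub where they started. The frame is at rest on the right rest and the robot is clear of everything, so I'm handing in.

```bash
python3 -c "
from workcell import robot
print(robot.job_done())"
```

```text
the job is handed in; nothing more can be done
None
```

I held the frame level for about seven seconds, set it down softly on the right rest, released the lever without moving the bystanders and handed the job in at about 22 s; no verdict came back.

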